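Roll the hex bars colour mark up

TASK

Two hexagonal aluminium bars lie in the blue bar rest with their painted flats turned away. Turn each bar over, flat by flat, until its painted flat faces straight up, and leave both bars lying fully down in the rest's saddles, one in each lane. Set the bars down rather than letting them drop, and leave the other loose things on the table where they are.

Things in the scene. Friction and masses are not known exactly. Their poses are not given: they have to be found in the camera images.
- bar_rest: blue steel bar rest, fixed: base plate 108 (x) x 196 (y) x 6 mm carrying two cross beams along y, 14 mm thick, at x = -45 and +45 mm (76 mm clear between them, with only the base plate below). Origin: centre of the underside, z up. Two lanes for bars run along x at y = +60 and -60 mm; in each lane both beams have a saddle.
- lane_0 (a point): centre of a bar seated in the +y lane: 75 mm above the table, midway between the beams; axes as the rest's. A saddle is a flat floor 54 mm above the table, 27 mm wide, between two black cheeks that rise 10 mm from it and slope outward like a hexagon's lower flats (30 degrees from vertical), with 1.5 mm play each side of a bar
- lane_1 (a point): the same for the -y lane
- bar_yellow: loose hexagonal aluminium bar, 140 mm long, 42 mm across flats (flats 24 mm wide), 0.44 to 0.66 kg, safe to grip at 60 N; a yellow stripe along one flat and a yellow tick on each end face beside it. Origin: its centre; x along its length, z out through the painted flat. Starts seated in a lane, a flat on top, the painted flat on a lower sloping side (two flats from the top)
- bar_red: the same bar with a red stripe and ticks, seated in the other lane, its painted flat on an upper sloping side (one flat from the top). In both, with a flat on top, the pairs of opposite side flats slope 30 degrees from vertical
- pinion: dark toothed pinion, 57 mm across, 30 mm tall; bystander. Origin: centre of the underside
- part_box_blue: small blue box, 56 x 76 x 62 mm; bystander. Origin: centre of the underside
- box_black: flat black plastic box, 122 x 152 x 54 mm; bystander. Origin: centre of the underside
- part_carton_l: small brown carton, 61 x 63 x 50 mm; bystander. Origin: centre of the underside

How it is judged:
By the outcome, as a careful person would: the job done as asked, in the order asked, and still so for the second after the job is handed in, with the robot touching nothing.
It also fails if it takes over 67 s, if anything falls off the work surface, if the arm or the gripper's body presses on something with over 40 N, if the wrist force passes 120 N, or if a joint passes its speed limit or range.

ROBOT

A 6-joint arm with a two-finger parallel gripper is mounted at the origin on a cart in front of the work surface, level with it; the furniture and walls round the work are solid. World frame = base frame: x ahead of the robot, y to its left, z up, the work surface at z = 0. Lengths are in m, angles in rad, forces in N, time in s.
With the tool pointing down it reaches from about 0.3 to 0.875 m from the base axis. Payload 6.4 kg.
Tool frame: the origin (TCP) lies midway between the tips of the shut fingers; the grasp point (between the pads) lies bot.grasp_offset behind it (bot.grasp_offset is the distance from the TCP to the grasp point, in m); z points along the fingers, y is the line along which they close (so a half turn about z gives the same grasp; the last joint's range is limited). The gripper opens to 88 mm and grips with 3 to 60 N. Pads are 18 mm wide; open, the fingers measure 123 mm over their backs; the gripper's body (75 mm by 187 mm) begins 45 mm behind the grasp point.
Start: joints at [-1.325, 0.181, 1.607, -0, 1.354, -0.206], TCP at [0.251, -0.517, 0.21] pointing down, gripper open.
Joint ranges: [-2.99, 2.99], [-0.89, 2.07], [0.3, 2.58], [-1.14, 4.28], [0, 2.63], [-3.12, 3.12]. Speed limits (rad/s): [2.57, 2.57, 3.01, 3.14, 3.14, 3.14].

INTERFACE

Orientations are given as a rotation vector (axis times angle).
In Python, from cell import bot gives the robot as it stands.
- The arm moves only by the tool drive_tool, never from a script. Its argument "targets" is a list of rows, each an object with "grip": the closure, from -1 (fully open) to 1 (shut); "linear": the shift along the tool's x, y, z in m, a list of three; "angular": the turn, a rotation vector about the tool's x, y, z in rad, a list of three. A call has 1 to 8 rows; each row shifts and turns the commanded pose from where the row before left it, along the tool's axes as they then stand; what a row does not reach is not made up. A row lasts 1/12 s, in which the tool goes at most 41.7 mm and 7.16 degrees, less where a joint would pass 70% of its speed; a pose out of reach is approached as far as the arm can. A call with a gripper value outside its range is refused whole. The fingers move at their own pace and stop on an object; "newtons" is the grip in N (left out, the last holds). Time passes only in rows, so rows that do not move let the fingers close. It gives the time, the measured TCP pose, the force, the opening and the grip force at its end, in the units of the state.
- bot.read_state(): the state, without advancing time (a new reading comes with each control period).
- bot.grab_frame(name): name is "side" or "top" or "wrist"; returns a dict with "frame" (420x560x3 uint8, red, green, blue), "mtx" (3x3 intrinsics, pixels), "cam_to_world" (4x4, takes a point from camera to world coordinates); the wrist camera has in their place "hand_eye" (4x4, takes a point from camera to tool coordinates, whose origin is the TCP and whose axes are the flange's). Camera axes: x right, y up, looking along -z (the intrinsics and any distortion apply to the point x, -y, -z); pixel columns grow to the right and rows downward; lengths in m; the calibration is good to about 2 mm. A picture is of the moment at which its call begins: read the wrist's pose just before it. There is no depth.
- bot.sign_off(): hands the job in; it is judged then, once.
Trained networks look in a picture, given as the dict that the camera call returned (one of the last four; its "shot" number tells which), for a name from the list of things; names that differ only in an ending like _2 or _b are one class to them, and where a whole thing is asked for, a point or a joint stands for the part that bears it (a point fixed in the world has none). Each returns a list of dicts, best first, with "confidence" (0 to 1); they miss things now and then, are a little off and sometimes report something else, mostly with a low value. They report only what shows in the picture. A call takes as long as a camera call.
- bot.search_frame(picture, query): "pixel" ([column, row] in pixels, amid what is visible of it).
- bot.regions_of(picture, query): "mask" (420x560 bool, what is visible of it) and "pixel" ([column, row] in pixels, amid what is visible of it).
- bot.spot_point(picture, query): "pixel" ([column, row] in pixels: a listed point, or the origin of a listed thing).
The state is a dict: "time_s": time; "q": joint angles; "dq": joint speeds; "effort": joint torques, N m; "tcp_pos": TCP position; "orientation": TCP orientation; "ft_force": force on the tool from outside, world axes, zero at the start; "wrist_torque": the same for the moment, N m; "width": finger opening in m; "grip_force": force on a finger pad.
Only numpy, scipy, OpenCV 4.12 (cv2) and the standard library are available. Lean on these libraries where they do the work, as an engineer would, in place of code of your own. Each camera call takes 0.05 s, during which the arm holds its last target. There are 200 camera calls.

## Working session

There is one attempt and no reset: what is moved stays moved. The work goes in short steps, Python scripts to look and compute and a tool call to move; the robot and the scene stay as the last step left them, time stands still between calls to the robot, and variables do not carry over. Pictures are saved under pics/ and viewed, at most 10 in all, crops included, and the job is handed in when it is done.

Besides the shell and the picture viewer there is one more tool, called after ">>>" as a command line: name --argument value ..., lists and objects as JSON in quotes. drive_tool: Moves the arm, as the interface text tells. Its arguments: {"type":"object","properties":{"targets":{"type":"array","items":{"type":"object","properties":{"grip":{"type":"number"},"linear":{"type":"array","items":{"type":"number"}},"angular":{"type":"array","items":{"type":"number"}}}}},"newtons":{"type":"number"}},"required":["targets"]}

```bash
ls; mkdir -p pics
python3 - <<'E'
from cell import bot
import cv2,numpy as np
s=bot.read_state();print(s, bot.grasp_offset)
ims=[]
for n in("top","side"):
    p=bot.grab_frame(n);ims.append(p["frame"]);print(n,p["mtx"].tolist(),np.round(p["cam_to_world"],4).tolist(),[k for k in p])
    for q in("bar_rest","lane_0","lane_1","bar_yellow","bar_red","pinion","part_box_blue","box_black","part_carton_l"):
        print(q,[(np.round(d["pixel"],1).tolist(),round(d["confidence"],2)) for d in bot.spot_point(p,q)[:2]])
    cv2.imwrite(f"pics/{n}.png",cv2.resize(p["frame"][:,:,::-1],(800,600)))
E
```

```text
pics
{'time_s': 0.0, 'q': array([-1.32531961e+00,  1.81537464e-01,  1.60798328e+00, -2.07063765e-05,
        1.35379330e+00, -2.06296010e-01]), 'dq': array([ 4.91957056e-05,  1.71458141e-03, -2.83129021e-04, -2.63067321e-03,
        3.98727826e-05,  9.88259568e-04]), 'effort': array([-1.89398444e-03, -4.33871663e+01, -3.41847217e+01,  7.00852415e-02,
        3.85064736e-02, -1.22322240e-04]), 'tcp_pos': array([ 0.25089122, -0.51673695,  0.20882414]), 'orientation': array([-3.06010501e+00, -7.03244903e-01,  8.46722950e-05]), 'ft_force': array([ 0.04160471,  0.352347  , -0.4581059 ]), 'wrist_torque': array([-0.05099255,  0.02975113,  0.04241441]), 'grip_force': 0.0, 'width': 0.08819226997769376} 0.0187
top [[535.3868768416127, 0.0, 281.56759616382004], [0.0, 535.3868768416127, 215.69321152808996], [0.0, 0.0, 1.0]] [[0.0114, 0.9978, -0.0652, 0.4507], [-0.9997, 0.0129, 0.0217, 0.1142], [0.0225, 0.0649, 0.9976, 1.4984], [0.0, 0.0, 0.0, 1.0]] ['frame', 'mtx', 'cam_to_world', 'shot']
bar_rest [([337.9, 250.0], 0.74), ([171.3, 288.4], 0.47)]
lane_0 [([318.4, 246.4], 0.68), ([363.3, 249.9], 0
[... 291 characters left out ...]
on_l [([248.1, 217.8], 0.72)]
side [[388.84273831245406, 0.0, 282.02457311283246], [0.0, 388.84273831245406, 216.91983921749286], [0.0, 0.0, 1.0]] [[-0.8294, 0.3582, -0.4287, 0.1173], [-0.5586, -0.5442, 0.626, 0.6937], [-0.0091, 0.7586, 0.6515, 0.6956], [0.0, 0.0, 0.0, 1.0]] ['frame', 'mtx', 'cam_to_world', 'shot']
bar_rest [([337.1, 212.1], 0.96)]
lane_0 [([327.7, 205.0], 0.89), ([346.6, 179.2], 0.66)]
lane_1 [([327.7, 205.0], 0.89), ([346.6, 179.2], 0.66)]
bar_yellow [([350.2, 181.4], 0.96)]
bar_red [([329.7, 201.8], 0.79)]
pinion [([301.5, 304.7], 0.88)]
part_box_blue [([273.2, 362.5], 0.72)]
box_black [([224.2, 219.1], 0.62), ([259.4, 249.6], 0.28)]
part_carton_l [([258.6, 254.8], 0.58)]
```

View pics/top.png

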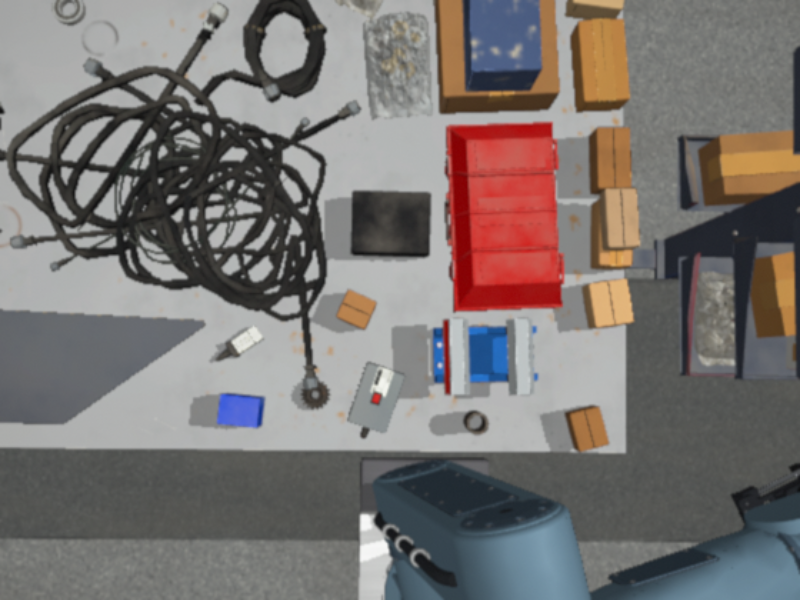

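View pics/side.png

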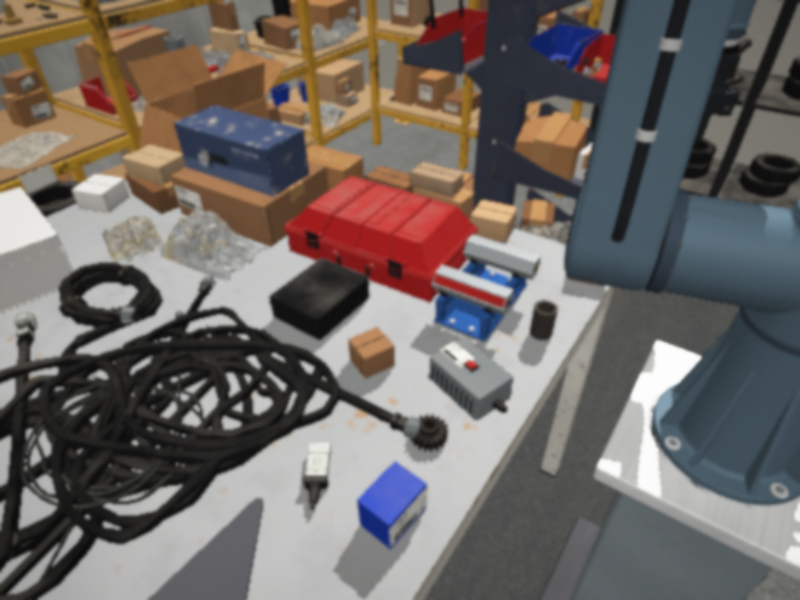

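```bash
cat > h.py <<'E'
from cell import bot
import cv2,numpy as np
from scipy.spatial.transform import Rotation as R
def ray(p,uv,T=None):
    T=p["cam_to_world"] if T is None else T
    K=p["mtx"];d=np.array([(uv[0]-K[0,2])/K[0,0],-(uv[1]-K[1,2])/K[1,1],-1.]);return T[:3,3],T[:3,:3]@d
def at(p,uv,z,T=None):
    o,d=ray(p,uv,T);return o+d*(z-o[2])/d[2]
def proj(p,X,T=None):
    T=p["cam_to_world"] if T is None else T
    c=(np.atleast_2d(X)-T[:3,3])@T[:3,:3];K=p["mtx"];return np.c_[K[0,2]+K[0,0]*c[:,0]/-c[:,2],K[1,2]-K[1,1]*c[:,1]/-c[:,2]]
E
python3 - <<'E'
from h import *
for n,px in(("top",dict(rest=(337.9,250,.0),y=(364.5,248.9,.075),r=(319.1,250.6,.075),pin=(222,275,0),blue=(171,286,0),black=(276,158,0),car=(248,218,0))),("side",dict(rest=(337.1,212,0),y=(350,181,.075),r=(329.7,202,.075),pin=(301,305,0),blue=(273,362,0),black=(224,219,0),car=(258.6,254,0)))):
    p=bot.grab_frame(n)
    for k,v in px.items(): print(n,k,np.round(at(p,v[:2],v[2]),3))
    if n=="top":
        for q in("bar_yellow","bar_red","bar_rest"):
            m=bot.regions_of(p,q)
            if m: print(q,cv2.minAreaRect(np.argwhere(m[0]["mask"])[:,::-1].astype(np.float32)),m[0]["mask"].sum())
E
```

```text
top rest [ 0.454 -0.077  0.   ]
top y [ 0.458 -0.139  0.075]
top r [ 0.452 -0.018  0.075]
top pin [0.381 0.245 0.   ]
top blue [0.35  0.386 0.   ]
top black [0.712 0.099 0.   ]
top car [0.541 0.176 0.   ]
bar_yellow ((364.0, 249.0), (52.0, 18.0), 90.0) 943
bar_red ((319.0, 249.5), (53.0, 18.0), 90.0) 957
bar_rest ((338.28741455078125, 247.2220001220703), (38.230098724365234, 72.7219467163086), 88.75463104248047) 1304
side rest [ 0.459 -0.076  0.   ]
side y [ 0.455 -0.13   0.075]
side r [ 0.456 -0.018  0.075]
side pin [0.377 0.246 0.   ]
side blue [0.351 0.388 0.   ]
side black [0.703 0.12  0.   ]
side car [0.545 0.174 0.   ]
```

Top view: rest at about (470,357) of the 800-px view, red bar on its left (+y) lane with the stripe on its +y upper flat, yellow bar on the right with no stripe visible. The side view agrees, and nothing else stands in the rest's surroundings except the red toolbox beyond it.

```bash
cat >> h.py <<'E'
from scipy.linalg import expm,logm
def pose(p,Rm): T=np.eye(4);T[:3,:3]=Rm;T[:3,3]=p;return T
def cur():
    s=bot.read_state();return pose(s["tcp_pos"],R.from_rotvec(s["orientation"]).as_matrix())
def tool(yaw,lean,pitch=0):
    """tool down, x along world +x turned by yaw deg; lean: back towards +y (deg); pitch: back towards +x"""
    return (R.from_euler('z',yaw,degrees=True)*R.from_euler('x',-lean,degrees=True)*R.from_euler('y',pitch,degrees=True)*R.from_euler('x',180,degrees=True)).as_matrix()
def plan(T0,T1,N=None):
    D=np.linalg.inv(T0)@T1;w=R.from_matrix(D[:3,:3]).magnitude();l=np.linalg.norm(D[:3,3])
    n=N or int(max(np.ceil(w/.12),np.ceil(l/.040),1))
    S=np.real(expm(np.real(logm(D))/n))
    print("rows",n,"lin",np.round(S[:3,3],4).tolist(),"ang",np.round(R.from_matrix(S[:3,:3]).as_rotvec(),4).tolist())
E
python3 - <<'E'
from h import *
print([a for a in dir(bot) if a[0]!='_'])
p=bot.grab_frame("wrist");print(np.round(p["hand_eye"],4).tolist(),p["mtx"].tolist())
T0=cur();V=pose([.50,-.08,.30],tool(0,0,20))
M=pose([.40,-.30,.32],tool(0,0,0))
plan(T0,M);plan(M,V)
E
```

```text
['IKError', 'grab_frame', 'grasp_offset', 'read_state', 'regions_of', 'search_frame', 'sign_off', 'spot_point']
[[-0.0011, 0.9534, 0.3016, 0.0783], [1.0, 0.0011, 0.0002, -0.0002], [-0.0001, 0.3016, -0.9534, -0.1749], [0.0, 0.0, 0.0, 1.0]] [[297.83761561875866, 0.0, 280.7486896388732], [0.0, 297.83761561875866, 204.68153086476414], [0.0, 0.0, 1.0]]
rows 8 lin [0.0251, -0.0218, -0.0138] ang [-0.0, -0.0, 0.0565]
rows 7 lin [0.0146, -0.0314, 0.0007] ang [-0.0, -0.0499, -0.0]
```

Run:
```python
from h import *
M=pose([.40,-.30,.32],tool(0,0,0));V=pose([.62,-.10,.24],tool(0,0,20));plan(M,V)
```

```text
rows 8 lin [0.0288, -0.025, 0.0057] ang [0.0, -0.0436, -0.0]
```

>>> drive_tool --targets '[{"grip": -1, "linear": [0.0251, -0.0218, -0.0138], "angular": [0, 0, 0.0565]}, {"grip": -1, "linear": [0.0251, -0.0218, -0.0138], "angular": [0, 0, 0.0565]}, {"grip": -1, "linear": [0.0251, -0.0218, -0.0138], "angular": [0, 0, 0.0565]}, {"grip": -1, "linear": [0.0251, -0.0218, -0.0138], "angular": [0, 0, 0.0565]}, {"grip": -1, "linear": [0.0251, -0.0218, -0.0138], "angular": [0, 0, 0.0565]}, {"grip": -1, "linear": [0.0251, -0.0218, -0.0138], "angular": [0, 0, 0.0565]}, {"grip": -1, "linear": [0.0251, -0.0218, -0.0138], "angular": [0, 0, 0.0565]}, {"grip": -1, "linear": [0.0251, -0.0218, -0.0138], "angular": [0, 0, 0.0565]}]'

```text
time_s: 1.97
tcp_pos: [0.401, -0.2984, 0.3212]
orientation: [3.141, -0.005, 0.001]
ft_force: [0.9, -0.9, 0.4]
width: 0.0875
grip_force: 0.0
```

>>> drive_tool --targets '[{"grip": -1, "linear": [0.0288, -0.025, 0.0057], "angular": [0, -0.0436, 0]}, {"grip": -1, "linear": [0.0288, -0.025, 0.0057], "angular": [0, -0.0436, 0]}, {"grip": -1, "linear": [0.0288, -0.025, 0.0057], "angular": [0, -0.0436, 0]}, {"grip": -1, "linear": [0.0288, -0.025, 0.0057], "angular": [0, -0.0436, 0]}, {"grip": -1, "linear": [0.0288, -0.025, 0.0057], "angular": [0, -0.0436, 0]}, {"grip": -1, "linear": [0.0288, -0.025, 0.0057], "angular": [0, -0.0436, 0]}, {"grip": -1, "linear": [0.0288, -0.025, 0.0057], "angular": [0, -0.0436, 0]}, {"grip": -1, "linear": [0.0288, -0.025, 0.0057], "angular": [0, -0.0436, 0]}]'

```text
time_s: 2.63
tcp_pos: [0.6214, -0.0983, 0.2401]
orientation: [3.093, 0.0, -0.547]
ft_force: [0.3, -1.3, -0.2]
width: 0.0879
grip_force: 0.0
```

Run:
```python
from h import *
s=bot.read_state();T=cur();print(s["tcp_pos"],s["q"])
p=bot.grab_frame("wrist");np.savez("w1.npz",T=T@p["hand_eye"],mtx=p["mtx"],f=p["frame"])
cv2.imwrite("pics/w1.png",cv2.resize(p["frame"][:,:,::-1],(800,600)))
p2=bot.grab_frame("side");cv2.imwrite("pics/s1.png",cv2.resize(p2["frame"][:,:,::-1],(800,600)))
```

```text
[ 0.62144871 -0.09834337  0.24012351] [-0.29096792  0.55081352  1.1009131  -0.10252191  1.82459266  1.27080417]
```

View pics/w1.png

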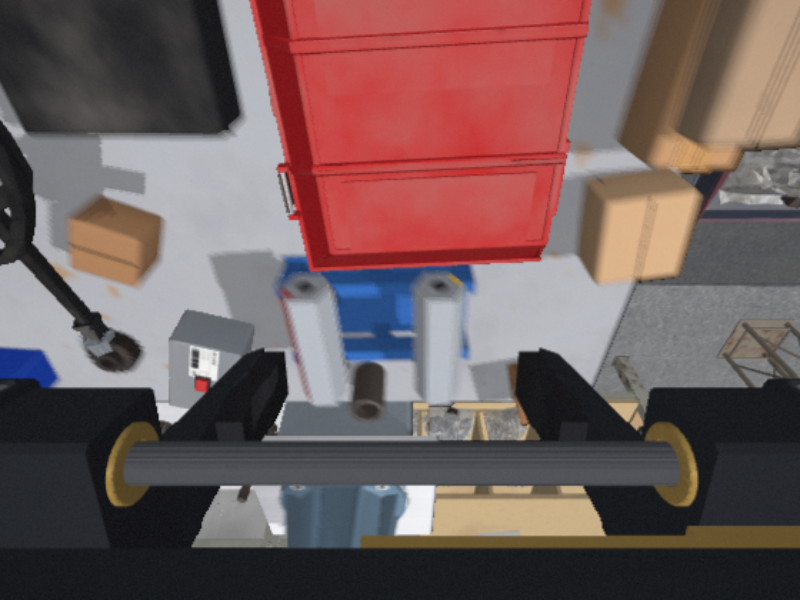

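View pics/s1.png

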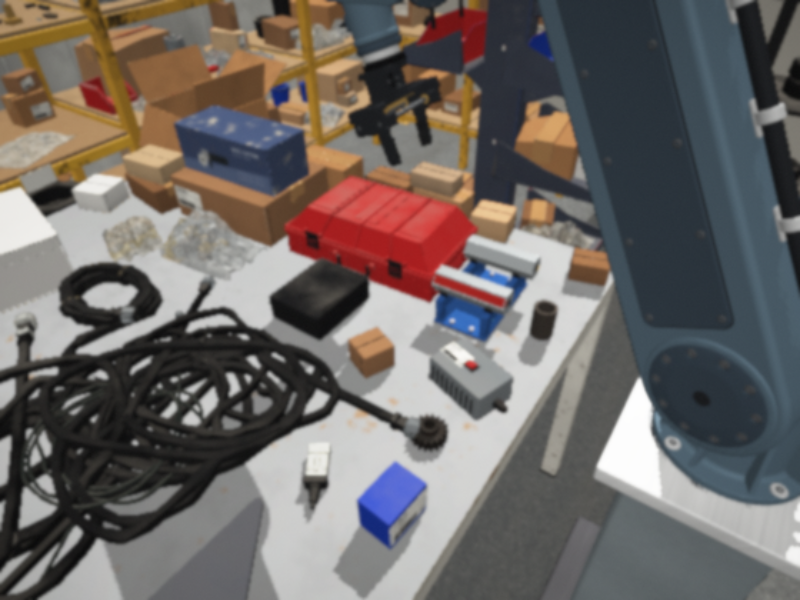

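Wrist view: red bar at (310,340) and yellow at (437,340); yellow tick at (455,280), i.e. low on the −y side of the +x end face, so yellow's paint is on the lower −y flat. The side view confirms that the gripper's wide side lies along its closing line, so leaning towards a neighbouring bar would collide. I'll overlay a model of the bars to refine their poses.

```bash
cat > ov.py <<'E'
from h import *
z=np.load("w1.npz");P={"mtx":z["mtx"],"cam_to_world":z["T"]}
rest=np.array([.456,-.077]);yaw=np.radians(0)
def hexpts(c,yaw,x):
    a=np.radians(np.arange(0,360,60));r=21/np.cos(np.pi/6)/1000
    l=np.c_[np.full(6,x),r*np.cos(a),r*np.sin(a)];Rz=R.from_euler('z',yaw).as_matrix()
    return l@Rz.T+c
im=cv2.resize(z["f"][:,:,::-1],None,fx=5,fy=5,interpolation=cv2.INTER_CUBIC)
for s,c in((1,(0,255,0)),(-1,(255,0,255))):
    o=np.r_[rest,.075]+R.from_euler('z',yaw).apply([0,.06*s,0])
    a=proj(P,hexpts(o,yaw,.07));b=proj(P,hexpts(o,yaw,-.07))
    for q in(a,b): cv2.polylines(im,[((q+.5)*5).astype(int)],True,c,1)
    for i in(1,2): cv2.line(im,*[tuple(int(v) for v in (w[i]+.5)*5) for w in(a,b)],c,1)
cv2.imwrite("pics/ov.png",im[180*5:290*5,190*5:345*5])
print(im[180*5:290*5,190*5:345*5].shape)
E
python3 ov.py
```

```text
(550, 775, 3)
```

View pics/ov.png

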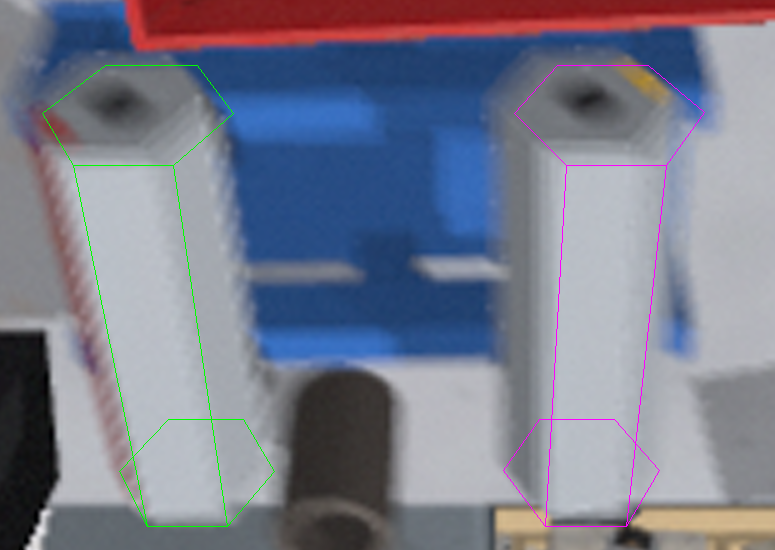

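Overlay: the model lies close, but the +x ends sit about 15–20 crop px too far right and low (yellow end face centre seen at (590,100)). A small yaw and a few mm need fixing, so I'll look from straight above.

Run:
```python
from h import *
plan(cur(),pose([.47,-.075,.22],tool(0,0)))
```

```text
rows 4 lin [-0.0363, -0.0051, 0.0112] ang [-0.0011, 0.0905, 0.0016]
```

>>> drive_tool --targets '[{"grip": -1, "linear": [-0.0363, -0.0051, 0.0112], "angular": [-0.001, 0.0905, 0.0016]}, {"grip": -1, "linear": [-0.0363, -0.0051, 0.0112], "angular": [-0.001, 0.0905, 0.0016]}, {"grip": -1, "linear": [-0.0363, -0.0051, 0.0112], "angular": [-0.001, 0.0905, 0.0016]}, {"grip": -1, "linear": [-0.0363, -0.0051, 0.0112], "angular": [-0.001, 0.0905, 0.0016]}, {"grip": -1}]'

```text
validation failed for argument at $.ta...
```

```bash
cat > shot.py <<'E'
from h import *
import sys
T=cur();p=bot.grab_frame("wrist");np.savez("w1.npz",T=T@p["hand_eye"],mtx=p["mtx"],f=p["frame"])
for q in("bar_yellow","bar_red"):
    m=bot.regions_of(p,q)
    if not m: continue
    m=m[0]["mask"];np.save(q+".npy",m);r,c=np.nonzero(m);print(q,c.min(),c.max(),r.min(),r.max())
    for row in range(r.min()+5,r.max(),max(1,(r.max()-r.min())//6)): print(row,np.nonzero(m[row])[0][[0,-1]],end=" ")
    print()
print(T[:3,3],bot.read_state()["time_s"])
E
python3 shot.py; sed -i 's/im\[180\*5:290\*5,190\*5:345\*5\]/im[C[0]:C[1],C[2]:C[3]]/g; s/^rest=.*/import sys\nrest=np.array([float(sys.argv[1]),float(sys.argv[2])])/; s/radians(0)/radians(float(sys.argv[3]))/' ov.py
sed -i 's/^cv2.imwrite("pics\/ov.png"/C=[v*5 for v in map(int,sys.argv[4].split(","))]\ncv2.imwrite(sys.argv[5]/' ov.py
python3 ov.py .456 -.077 1 130,250,200,355 pics/ov2.png
```

```text
bar_yellow 294 331 196 286
201 [299 327] 216 [295 331] 231 [295 329] 246 [294 327] 261 [295 325] 276 [295 324] 
bar_red 199 246 195 286
200 [205 233] 215 [202 238] 230 [206 240] 245 [209 242] 260 [213 244] 275 [216 246] 
[ 0.62076086 -0.09480284  0.23103627] 2.8833Traceback (most recent call last):
  File "ov.py", line 11, in <module>
    o=np.r_[rest,.075]+R.from_euler('z',yaw).apply([0,.06*s,0])
                                        ^^^
NameError: name 'yaw' is not defined
```

```bash
cat > fit.py <<'E'
from h import *
from scipy.optimize import minimize
z=np.load("w1.npz");P={"mtx":z["mtx"],"cam_to_world":z["T"]}
def hexb(c,yaw):
    a=np.radians(np.arange(0,360,60));r=.021/np.cos(np.pi/6)
    l=np.vstack([np.c_[np.full(6,x),r*np.cos(a),r*np.sin(a)] for x in(-.07,.07)])
    return l@R.from_euler('z',yaw).as_matrix().T+c
def sil(c,yaw):
    h=cv2.convexHull(((proj(P,hexb(c,yaw))+.5)*4).astype(np.float32));m=np.zeros((1680,2240),np.uint8)
    cv2.fillConvexPoly(m,h.astype(int),1);return cv2.resize(m[:,:].astype(np.float32),(560,420),interpolation=cv2.INTER_AREA)
if __name__=="__main__":
  for q,y0 in(("bar_red",-.017),("bar_yellow",-.137)):
    m=np.load(q+".npy").astype(np.float32)
    f=lambda v:np.abs(sil([v[0]*.01+.456,y0+v[1]*.01,.075],v[2]*.05)-m).sum()/m.sum()
    r=minimize(f,[0,0,0],method="Nelder-Mead",options=dict(initial_simplex=[[0,0,0],[1,0,0],[0,1,0],[0,0,1]],maxiter=90))
    print(q,r.fun,.456+.01*r.x[0],y0+.01*r.x[1],np.degrees(.05*r.x[2]))
E
python3 fit.py;python3 - <<'E'
from h import *
plan(cur(),pose([.47,-.075,.22],tool(0,0)))
E
```

```text
bar_red 0.03197043016552925 0.4548692783491765 -0.016904562652108025 1.8101308506366995
bar_yellow 0.05888022482395172 0.45469222168714196 -0.13655165589201004 1.3524603674341173
rows 4 lin [-0.0357, -0.0063, 0.0131] ang [0.0001, 0.0874, 0.0001]
```

Run:
```python
from h import *
H=pose([.454,-.017,.15],tool(1.55,0));G=pose([.454,-.017,.058],tool(1.55,0))
plan(cur(),H);plan(H,G)
```

```text
rows 6 lin [-0.024, -0.0141, 0.0204] ang [-0.0007, 0.0582, -0.0044]
rows 3 lin [0.0, -0.0, 0.0307] ang [-0.0, -0.0, -0.0]
```

>>> drive_tool --targets '[{"grip": -1, "linear": [-0.024, -0.0141, 0.0204], "angular": [-0.0007, 0.0582, -0.0044]}, {"grip": -1, "linear": [-0.024, -0.0141, 0.0204], "angular": [-0.0007, 0.0582, -0.0044]}, {"grip": -1, "linear": [-0.024, -0.0141, 0.0204], "angular": [-0.0007, 0.0582, -0.0044]}, {"grip": -1, "linear": [-0.024, -0.0141, 0.0204], "angular": [-0.0007, 0.0582, -0.0044]}, {"grip": -1, "linear": [-0.024, -0.0141, 0.0204], "angular": [-0.0007, 0.0582, -0.0044]}, {"grip": -1, "linear": [-0.024, -0.0141, 0.0204], "angular": [-0.0007, 0.0582, -0.0044]}, {"grip": -1, "linear": [0, 0, 0], "angular": [0, 0, 0]}, {"grip": -1, "linear": [0, 0, 0], "angular": [0, 0, 0]}]'

```text
time_s: 3.55
tcp_pos: [0.4497, -0.0166, 0.1497]
orientation: [-3.141, -0.039, 0.001]
ft_force: [1.2, -2.0, 1.4]
width: 0.0878
grip_force: 0.0
```

```bash
python3 - <<'E'
from h import *
T=cur();print(T[:3,3],R.from_matrix(T[:3,:3].T@tool(1.55,0)).as_rotvec(),bot.read_state()["q"])
p=bot.grab_frame("wrist");np.savez("w1.npz",T=T@p["hand_eye"],mtx=p["mtx"],f=p["frame"])
for q in("bar_yellow","bar_red"):
    m=bot.regions_of(p,q)
    if m: np.save(q+".npy",m[0]["mask"])
cv2.imwrite("pics/w2.png",cv2.resize(p["frame"][:,:,::-1],(800,600)))
E
python3 fit.py
```

```text
[ 0.44965138 -0.01655354  0.14968334] [-0.00044218  0.00057926 -0.00221453] [-3.01869835e-01 -3.88310974e-02  1.96929106e+00  2.47924046e-04
  1.21182348e+00  1.24400124e+00]
bar_red 0.0269419364631176 0.45479087190260303 -0.01725865548317046 1.960814567339214
bar_yellow 0.10216544568538666 0.4559472345116107 -0.13736448580966726 1.974964454636011
```

View pics/w2.png

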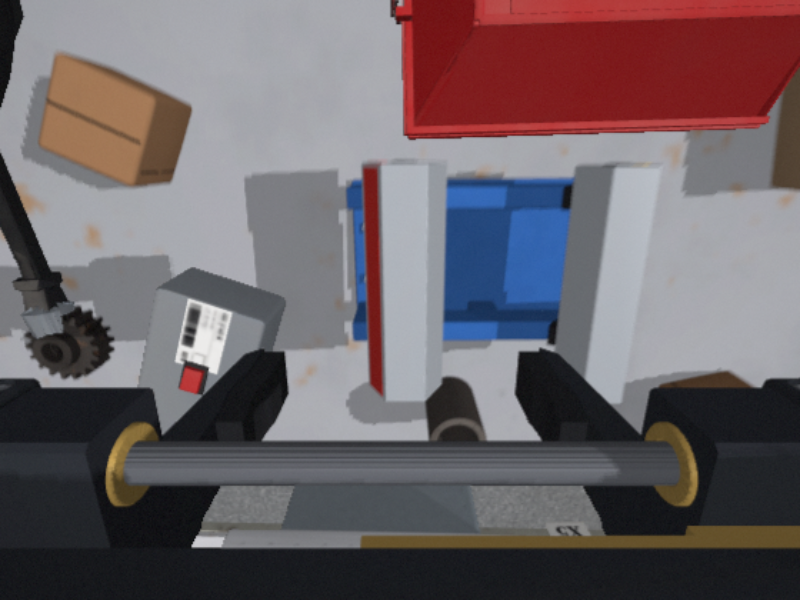

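Wrist view: red bar at (410,280) with its stripe on the left (+y), yellow bar at (605,280), rest square. Free table between the carton (115,120), the grey box (220,340) and the rest, around (270,170). Checking distances for a temporary spot there.

Run:
```python
from h import *
z=np.load("w1.npz");P={"mtx":z["mtx"],"cam_to_world":z["T"]}
for n,u,h in(("carton top R",(190,105),.05),("carton bot",(172,182),.0),("carton toplow",(140,178),.02),("grey top",(192,270),.05),("grey R",(285,300),.05),("grey R0",(285,300),.0),("toolbox L low",(405,137),.0),("toolbox L top",(475,25),.1),("toolbox L .05",(405,137),.05),("rest edge",(348,180),.05),("rest edge low",(350,340),.054),("tube",(430,440),.05)):
    print(n,np.round(at(P,np.array(u)/1.4286,h),3))
T=cur();G=pose([.454,-.017,.058],tool(1.8,0));plan(T,G,4)
```

```text
carton top R [0.555 0.112 0.05 ]
carton bot [0.507 0.155 0.   ]
carton toplow [0.51  0.166 0.02 ]
grey top [0.453 0.123 0.05 ]
grey R [0.434 0.062 0.05 ]
grey R0 [0.416 0.076 0.   ]
toolbox L low [ 0.542 -0.017  0.   ]
toolbox L top [ 0.587 -0.047  0.1  ]
toolbox L .05 [ 0.54  -0.016  0.05 ]
rest edge [0.514 0.018 0.05 ]
rest edge low [0.407 0.018 0.054]
tube [ 0.324 -0.041  0.05 ]
rows 4 lin [-0.0009, -0.0005, 0.0239] ang [0.0006, -0.0018, -0.0017]
```

Run:
```python
from h import *
p=bot.grab_frame("top")
for n,u,h in(("brown up-left",(568,410),.05),("brown up-right",(598,405),.05),("tan low-left",(590,327),.05),("tan low-left0",(590,327),0),("tan low-right",(633,322),.05),("edge",(626,380),0),("rackL",(685,375),0),("rackL",(685,375),-.5)):
    print(n,np.round(at(p,np.array(u)/1.4286,h),3))
```

```text
brown up-left [ 0.356 -0.233  0.05 ]
brown up-right [ 0.366 -0.29   0.05 ]
tan low-left [ 0.514 -0.275  0.05 ]
tan low-left0 [ 0.516 -0.289  0.   ]
tan low-right [ 0.524 -0.358  0.05 ]
edge [ 0.413 -0.36   0.   ]
rackL [ 0.424 -0.477  0.   ]
rackL [ 0.415 -0.674 -0.5  ]
```

>>> drive_tool --newtons 50 --targets '[{"grip": -1, "linear": [0.004, 0, 0.023], "angular": [0, 0, -0.001]}, {"grip": -1, "linear": [0, 0, 0.023], "angular": [0, 0, -0.001]}, {"grip": -1, "linear": [0, 0, 0.023], "angular": [0, 0, -0.001]}, {"grip": -1, "linear": [0, 0, 0.022], "angular": [0, 0, 0]}, {"grip": 1, "linear": [0, 0, 0], "angular": [0, 0, 0]}, {"grip": 1, "linear": [0, 0, 0], "angular": [0, 0, 0]}, {"grip": 1, "linear": [0, 0, 0], "angular": [0, 0, 0]}, {"grip": 1, "linear": [0, 0, 0], "angular": [0, 0, 0]}]'

```text
time_s: 4.42
tcp_pos: [0.4602, -0.0175, 0.061]
orientation: [3.141, 0.046, 0.006]
ft_force: [1.0, -0.3, 0.2]
width: 0.0636
grip_force: 0.0
```

>>> drive_tool --targets '[{"grip": 1, "linear": [0, 0, 0], "angular": [0, 0, 0]}, {"grip": 1, "linear": [0, 0, 0], "angular": [0, 0, 0]}, {"grip": 1, "linear": [0, 0, 0], "angular": [0, 0, 0]}, {"grip": 1, "linear": [0, 0, 0], "angular": [0, 0, 0]}, {"grip": 1, "linear": [0, 0, 0], "angular": [0, 0, 0]}]'

```text
time_s: 4.83
tcp_pos: [0.4586, -0.0172, 0.0595]
orientation: [3.141, 0.047, 0.002]
ft_force: [0.7, -1.9, -3.0]
width: 0.0305
grip_force: 42.8
```

Run:
```python
from h import *
s=bot.read_state();print(s["tcp_pos"],s["width"],s["grip_force"],s["ft_force"],s["orientation"])
```

```text
[ 0.45856255 -0.01724006  0.05953976] 0.030520027579004187 42.79930830001831 [ 0.69811807 -1.87793002 -3.03816867] [3.14071398e+00 4.65656647e-02 1.85545347e-03]
```

Run:
```python
from h import *
p=bot.grab_frame("wrist");p2=bot.grab_frame("side")
a=cv2.resize(p["frame"][200:400,130:430,::-1],(600,400));b=cv2.resize(p2["frame"][140:260,270:390,::-1],(400,400))
im=np.zeros((400,800,3),np.uint8);im[:,:400]=cv2.resize(p["frame"][:,130:430,::-1],(400,400));im[:,400:]=b
cv2.imwrite("pics/g1.png",im);s=bot.read_state();print(s["width"],s["grip_force"],s["tcp_pos"],s["ft_force"])
```

```text
0.03004122644367177 43.42952772974968 [ 0.45849822 -0.01719002  0.05931187] [-0.0799317  -1.56520336  0.92108282]
```

View pics/g1.png

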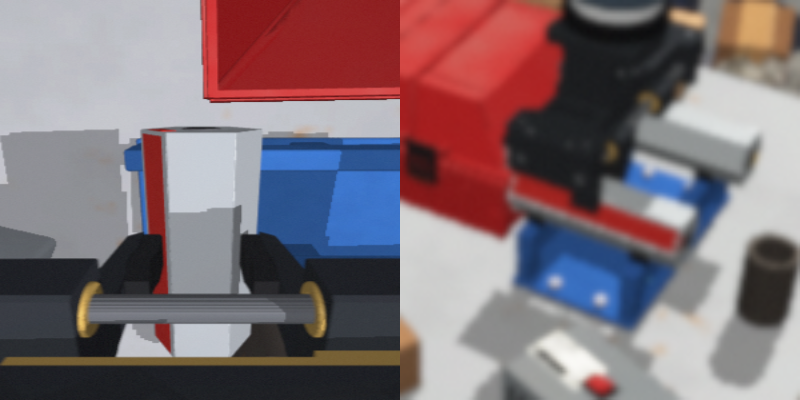

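Wrist/side views: the bar sits straight between the fingers (finger tips at (140,240) and (258,240) on the left half), and still looks seated. Opening reads 30 mm, less than the bar's corners, so I'll test it with a small lift.

>>> drive_tool --targets '[{"grip": 1, "linear": [0, 0, -0.005], "angular": [0, 0, 0]}, {"grip": 1, "linear": [0, 0, -0.01], "angular": [0, 0, 0]}, {"grip": 1, "linear": [0, 0, -0.01], "angular": [0, 0, 0]}, {"grip": 1, "linear": [0, 0, 0], "angular": [0, 0, 0]}, {"grip": 1, "linear": [0, 0, 0], "angular": [0, 0, 0]}]'

```text
time_s: 5.35
tcp_pos: [0.4589, -0.0169, 0.0851]
orientation: [3.141, 0.046, 0.004]
ft_force: [-0.4, -0.1, -5.3]
width: 0.0303
grip_force: 42.1
```

Run:
```python
from h import *
p=bot.grab_frame("wrist");p2=bot.grab_frame("side")
im=np.zeros((400,800,3),np.uint8);im[:,:400]=cv2.resize(p["frame"][:,130:430,::-1],(400,400));im[:,400:]=cv2.resize(p2["frame"][140:260,270:390,::-1],(400,400))
cv2.imwrite("pics/g2.png",im);s=bot.read_state();print(s["width"],s["grip_force"],s["tcp_pos"],s["ft_force"],s["wrist_torque"],s["time_s"])
```

```text
0.0303786156057286 42.0804038643837 [ 0.45806442 -0.01673328  0.08411451] [-0.4883601  -0.11343949 -5.36601573] [ 0.05140783 -0.0259061   0.017874  ] 5.45
```

View pics/g2.png

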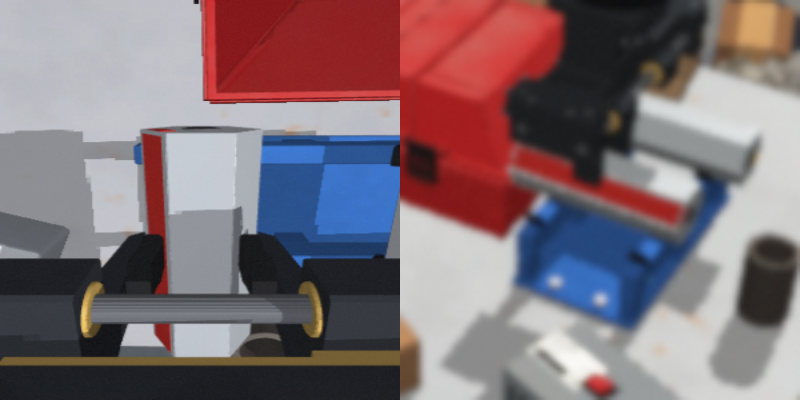

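Both halves: bar held level, lifted clear of the saddles, stripe unrotated, so this grip carries well. Parking red on the free table strip right of the rest.

>>> drive_tool --targets '[{"grip": 1, "linear": [0, 0, -0.035], "angular": [0, 0, 0]}, {"grip": 1, "linear": [0, 0.005, -0.04], "angular": [0, 0, 0]}, {"grip": 1, "linear": [-0.003, 0.035, 0], "angular": [0, 0, 0]}, {"grip": 1, "linear": [-0.003, 0.035, 0], "angular": [0, 0, 0]}, {"grip": 1, "linear": [-0.003, 0.035, 0], "angular": [0, 0, 0]}, {"grip": 1, "linear": [-0.004, 0.035, 0], "angular": [0, 0, 0]}, {"grip": 1, "linear": [-0.004, 0.035, 0], "angular": [0, 0, 0]}, {"grip": 1, "linear": [-0.004, 0.035, 0], "angular": [0, 0, 0]}]'

```text
time_s: 6.12
tcp_pos: [0.4427, -0.2337, 0.1585]
orientation: [-3.14, -0.046, 0.0]
ft_force: [0.2, 0.5, -5.5]
width: 0.0303
grip_force: 42.1
```

>>> drive_tool --targets '[{"grip": 1, "linear": [-0.001, 0.032, 0.01], "angular": [0, 0, 0]}, {"grip": 1, "linear": [0, 0, 0.04], "angular": [0, 0, 0]}, {"grip": 1, "linear": [0, 0, 0.04], "angular": [0, 0, 0]}, {"grip": 1, "linear": [0, 0, 0.03], "angular": [0, 0, 0]}, {"grip": 1, "linear": [0, 0, 0.01], "angular": [0, 0, 0]}, {"grip": 1, "linear": [0, 0, 0], "angular": [0, 0, 0]}, {"grip": 1, "linear": [0, 0, 0], "angular": [0, 0, 0]}]'

```text
time_s: 6.7
tcp_pos: [0.4438, -0.2644, 0.0294]
orientation: [-3.141, -0.047, -0.0]
ft_force: [0.2, -0.2, -4.6]
width: 0.0304
grip_force: 42.1
```

>>> drive_tool --targets '[{"grip": 1, "linear": [0, 0, 0.012], "angular": [0, 0, 0]}, {"grip": 1, "linear": [0, 0, 0.006], "angular": [0, 0, 0]}, {"grip": 1, "linear": [0, 0, 0.003], "angular": [0, 0, 0]}, {"grip": 1, "linear": [0, 0, 0.002], "angular": [0, 0, 0]}, {"grip": 1, "linear": [0, 0, 0], "angular": [0, 0, 0]}, {"grip": 1, "linear": [0, 0, 0], "angular": [0, 0, 0]}]'

```text
time_s: 7.2
tcp_pos: [0.4455, -0.2656, 0.0081]
orientation: [3.139, 0.046, 0.006]
ft_force: [2.7, 1.7, 5.5]
width: 0.0268
grip_force: 44.6
```

>>> drive_tool --targets '[{"grip": -1, "linear": [0, 0, 0], "angular": [0, 0, 0]}, {"grip": -1, "linear": [0, 0, 0], "angular": [0, 0, 0]}, {"grip": -1, "linear": [0, 0, 0], "angular": [0, 0, 0]}, {"grip": -1, "linear": [0, 0, 0], "angular": [0, 0, 0]}, {"grip": -1, "linear": [0, 0, 0], "angular": [0, 0, 0]}, {"grip": -1, "linear": [0, 0, -0.03], "angular": [0, 0, 0]}, {"grip": -1, "linear": [0, 0, -0.04], "angular": [0, 0, 0]}, {"grip": -1, "linear": [0, 0, -0.04], "angular": [0, 0, 0]}]'

```text
time_s: 7.87
tcp_pos: [0.4423, -0.2634, 0.116]
orientation: [-3.138, -0.046, 0.004]
ft_force: [1.4, -0.5, -0.7]
width: 0.0781
grip_force: 0.0
```

```bash
cat >> h.py <<'E'
YC=np.array([.4565,-.137,.075]);RC=np.array([.4548,-.0172,.075]);W=1.8
def grasp(C,lean,yaw=W,back=0,up=0):
    Rm=tool(yaw,lean);return pose(np.array(C)+[0,0,up]+Rm[:,2]*(bot.grasp_offset-back),Rm)
E
python3 - <<'E'
from h import *
s=bot.read_state();print(s["tcp_pos"],s["width"],s["ft_force"],s["time_s"])
T=cur();A=grasp(YC,-30,back=.095);print(A[:3,3])
plan(T,A);plan(A,grasp(YC,-30))
L=grasp(YC,-30,up=.07);L2=grasp(YC,30,up=.07)
plan(grasp(YC,-30),L);plan(L,L2);plan(L2,grasp(YC,30))
B=grasp(YC,30,back=.095);plan(B,A);U=grasp(YC,0,back=.1);plan(B,U);plan(U,A)
E
```

```text
[ 0.44232932 -0.26339904  0.1160188 ] 0.07806345158945349 [ 1.37762769 -0.49571827 -0.72736254] 7.8667
[ 0.45769832 -0.17513118  0.14107774]
rows 5 lin [0.0036, -0.0184, -0.0012] ang [0.1041, 0.0003, -0.0005]
rows 3 lin [-0.0, -0.0, 0.0317] ang [0.0, -0.0, -0.0]
rows 2 lin [-0.0, -0.0175, -0.0303] ang [0.0, -0.0, -0.0]
rows 9 lin [-0.0, 0.0022, -0.0001] ang [-0.1164, -0.0, -0.0]
rows 2 lin [-0.0, -0.0175, 0.0303] ang [0.0, 0.0, -0.0]
rows 9 lin [0.0, 0.0089, 0.0005] ang [0.1164, 0.0, -0.0]
rows 5 lin [0.0, 0.0083, -0.0005] ang [0.1047, 0.0, -0.0]
rows 5 lin [-0.0, 0.0082, 0.0014] ang [0.1047, 0.0, -0.0]
```

>>> drive_tool --targets '[{"grip": -1, "linear": [0.0036, -0.0184, -0.0012], "angular": [0.104, 0, 0]}, {"grip": -1, "linear": [0.0036, -0.0184, -0.0012], "angular": [0.104, 0, 0]}, {"grip": -1, "linear": [0.0036, -0.0184, -0.0012], "angular": [0.104, 0, 0]}, {"grip": -1, "linear": [0.0036, -0.0184, -0.0012], "angular": [0.104, 0, 0]}, {"grip": -1, "linear": [0.0036, -0.0184, -0.0012], "angular": [0.104, 0, 0]}, {"grip": -1, "linear": [0, 0, 0], "angular": [0, 0, 0]}, {"grip": -1, "linear": [0, 0, 0], "angular": [0, 0, 0]}]'

```text
time_s: 8.45
tcp_pos: [0.4586, -0.1769, 0.1397]
orientation: [-2.623, -0.037, 0.011]
ft_force: [-0.2, -0.5, 0.4]
width: 0.0885
grip_force: 0.0
```

Run:
```python
from h import *
T=cur();print(T[:3,3],bot.read_state()["q"],bot.read_state()["width"])
plan(T,grasp(YC,-30,back=.03),2);plan(T,grasp(YC,-30),4)
p=bot.grab_frame("wrist");cv2.imwrite("pics/y1.png",cv2.resize(p["frame"][:,:,::-1],(560,420)))
```

```text
[ 0.45860325 -0.17687114  0.13968941] [-0.84564655  0.31497538  1.69148731  0.32319695  1.5492737   0.62127368] 0.08848616569403799
rows 2 lin [-0.0004, -0.0012, 0.0323] ang [0.0025, -0.0004, -0.0014]
rows 4 lin [-0.0002, -0.0006, 0.0237] ang [0.0013, -0.0002, -0.0007]
```

View pics/y1.png

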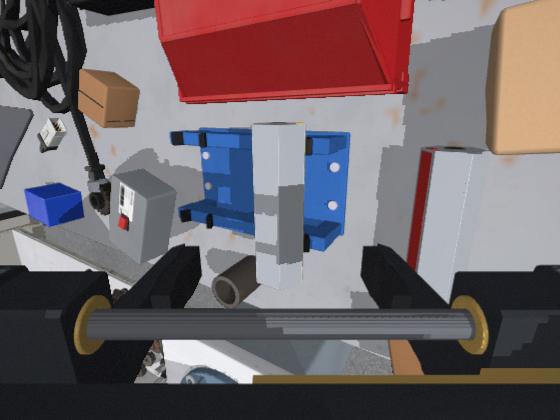

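Wrist view: yellow bar centred between the fingers at (278,205) with a flat facing the tool, red parked at (440,215) on the table, empty lane left of it. Inserting and gripping.

>>> drive_tool --newtons 50 --targets '[{"grip": -1, "linear": [0, -0.0005, 0.025], "angular": [0, 0, 0]}, {"grip": -1, "linear": [0, -0.0005, 0.025], "angular": [0, 0, 0]}, {"grip": -1, "linear": [0, -0.0005, 0.025], "angular": [0, 0, 0]}, {"grip": -1, "linear": [0, 0, 0.02], "angular": [0, 0, 0]}, {"grip": 1, "linear": [0, 0, 0], "angular": [0, 0, 0]}, {"grip": 1, "linear": [0, 0, 0], "angular": [0, 0, 0]}, {"grip": 1, "linear": [0, 0, 0], "angular": [0, 0, 0]}, {"grip": 1, "linear": [0, 0, 0], "angular": [0, 0, 0]}]'

```text
time_s: 9.17
tcp_pos: [0.4585, -0.129, 0.0603]
orientation: [-2.624, -0.039, 0.007]
ft_force: [-0.2, -0.5, 0.7]
width: 0.0631
grip_force: 0.0
```

>>> drive_tool --targets '[{"grip": 1, "linear": [0, 0, 0], "angular": [0, 0, 0]}, {"grip": 1, "linear": [0, 0, 0], "angular": [0, 0, 0]}, {"grip": 1, "linear": [0, 0, 0], "angular": [0, 0, 0]}, {"grip": 1, "linear": [0, 0, 0], "angular": [0, 0, 0]}]'

```text
time_s: 9.5
tcp_pos: [0.4578, -0.1284, 0.0593]
orientation: [-2.622, -0.038, 0.009]
ft_force: [0.5, -1.7, 2.2]
width: 0.0397
grip_force: 50.0
```

Run:
```python
from h import *
s=bot.read_state();T=cur();print(T[:3,3],s["width"],s["grip_force"],s["ft_force"],s["wrist_torque"]);plan(T,grasp(YC,-30),1)
```

```text
[ 0.45783044 -0.12836764  0.05932423] 0.0397200120201715 50.00773228704929 [ 0.46554225 -1.73968748  2.18122288] [-0.32360445  0.02591376  0.05515914]
rows 1 lin [-0.0016, -0.0004, 0.0008] ang [0.0045, -0.0022, -0.0016]
```

>>> drive_tool --targets '[{"grip": 1, "linear": [0, -0.005, -0.0087], "angular": [0, 0, 0]}, {"grip": 1, "linear": [0, -0.015, -0.026], "angular": [0, 0, 0]}, {"grip": 1, "linear": [0, -0.015, -0.026], "angular": [0, 0, 0]}, {"grip": 1, "linear": [0, 0.0022, 0], "angular": [-0.1164, 0, 0]}, {"grip": 1, "linear": [0, 0.0022, 0], "angular": [-0.1164, 0, 0]}, {"grip": 1, "linear": [0, 0.0022, 0], "angular": [-0.1164, 0, 0]}, {"grip": 1, "linear": [0, 0.0022, 0], "angular": [-0.1164, 0, 0]}, {"grip": 1, "linear": [0, 0.0022, 0], "angular": [-0.1164, 0, 0]}]'

```text
time_s: 10.17
tcp_pos: [0.4575, -0.1377, 0.1267]
orientation: [3.075, 0.044, 0.004]
ft_force: [-0.5, -0.2, -7.2]
width: 0.0401
grip_force: 50.0
```

>>> drive_tool --targets '[{"grip": 1, "linear": [0, 0.0022, 0], "angular": [-0.1164, 0, 0]}, {"grip": 1, "linear": [0, 0.0022, 0], "angular": [-0.1164, 0, 0]}, {"grip": 1, "linear": [0, 0.0022, 0], "angular": [-0.1164, 0, 0]}, {"grip": 1, "linear": [0, 0.0022, 0], "angular": [-0.1164, 0, 0]}, {"grip": 1, "linear": [0, 0, 0], "angular": [0, 0, 0]}, {"grip": 1, "linear": [0, 0, 0], "angular": [0, 0, 0]}]'

```text
time_s: 10.67
tcp_pos: [0.4566, -0.144, 0.1264]
orientation: [2.618, 0.044, 0.006]
ft_force: [-0.2, -1.5, -6.9]
width: 0.0399
grip_force: 50.0
```

Run:
```python
from h import *
s=bot.read_state();T=cur();print(T[:3,3],s["width"],s["grip_force"],s["ft_force"],s["wrist_torque"],s["q"]);
G=np.linalg.inv(grasp(YC,-30));plan(T,grasp(YC,30,up=.01));plan(T,grasp(YC,30))
```

```text
[ 0.4566037  -0.14395291  0.1263561 ] 0.03989630013328165 49.99405615031719 [-0.22506915 -1.46717908 -6.86139239] [ 0.85813279 -0.01982812  0.04048513] [-0.20543277  0.0749183   2.01397966 -0.60992677  1.01414711  1.65170578]
rows 2 lin [0.0001, -0.0133, 0.0255] ang [-0.0002, 0.0015, 0.0013]
rows 2 lin [0.0002, -0.0158, 0.0299] ang [-0.0002, 0.0015, 0.0013]
```

>>> drive_tool --targets '[{"grip": 1, "linear": [0.0005, -0.011, 0.021], "angular": [0, 0, 0]}, {"grip": 1, "linear": [0.0005, -0.011, 0.021], "angular": [0, 0, 0]}, {"grip": 1, "linear": [0, -0.005, 0.0095], "angular": [0, 0, 0]}, {"grip": 1, "linear": [0, -0.0025, 0.0045], "angular": [0, 0, 0]}, {"grip": 1, "linear": [0, -0.001, 0.002], "angular": [0, 0, 0]}, {"grip": 1, "linear": [0, -0.0005, 0.001], "angular": [0, 0, 0]}, {"grip": 1, "linear": [0, 0, 0], "angular": [0, 0, 0]}, {"grip": 1, "linear": [0, 0, 0], "angular": [0, 0, 0]}]'

```text
time_s: 11.33
tcp_pos: [0.46, -0.1495, 0.0625]
orientation: [2.614, 0.037, 0.013]
ft_force: [1.0, -0.0, -6.8]
width: 0.0401
grip_force: 50.0
```

>>> drive_tool --targets '[{"grip": 1, "linear": [-0.002, -0.0026, 0], "angular": [0, 0, 0]}, {"grip": 1, "linear": [0, 0, 0], "angular": [0, 0, 0]}, {"grip": 1, "linear": [0, 0, 0], "angular": [0, 0, 0]}]'

```text
time_s: 11.58
tcp_pos: [0.4572, -0.1467, 0.0604]
orientation: [2.614, 0.039, 0.012]
ft_force: [-0.9, 0.6, -5.9]
width: 0.0398
grip_force: 50.0
```

Run:
```python
from h import *
s=bot.read_state();T=cur();print(T[:3,3],s["ft_force"],s["wrist_torque"],s["dq"].round(3));
G=T[:3,3]-.0181*T[:3,2];print("C",G,R.from_matrix(T[:3,:3].T@tool(W,30)).as_rotvec())
```

```text
[ 0.45715424 -0.14673083  0.06040143] [-0.86983037  0.55963416 -5.85105052] [0.78329998 0.09355689 0.00898935] [-0.001  0.004 -0.002 -0.002 -0.003  0.001]
C [ 0.45686984 -0.13762869  0.07604368] [ 3.61359940e-03  8.79801780e-05 -1.79454165e-03]
```

Within a millimetre of seated; one more small step down, then release and back off.

>>> drive_tool --targets '[{"grip": 1, "linear": [0, -0.0007, 0.0012], "angular": [0, 0, 0]}, {"grip": 1, "linear": [0, 0, 0], "angular": [0, 0, 0]}, {"grip": 1, "linear": [0, 0, 0], "angular": [0, 0, 0]}]'

```text
time_s: 11.83
tcp_pos: [0.4575, -0.147, 0.0593]
orientation: [2.614, 0.038, 0.012]
ft_force: [-2.4, 3.7, 0.8]
width: 0.0399
grip_force: 50.0
```

>>> drive_tool --targets '[{"grip": -1, "linear": [0, 0, 0], "angular": [0, 0, 0]}, {"grip": -1, "linear": [0, 0, 0], "angular": [0, 0, 0]}, {"grip": -1, "linear": [0, 0, 0], "angular": [0, 0, 0]}, {"grip": -1, "linear": [0, 0, 0], "angular": [0, 0, 0]}, {"grip": -1, "linear": [0, 0, -0.03], "angular": [0, 0, 0]}, {"grip": -1, "linear": [0, 0, -0.035], "angular": [0, 0, 0]}, {"grip": -1, "linear": [0, 0, -0.03], "angular": [0, 0, 0]}, {"grip": -1, "linear": [0, 0, 0], "angular": [0, 0, 0]}]'

```text
time_s: 12.5
tcp_pos: [0.4593, -0.0979, 0.1461]
orientation: [2.613, 0.038, 0.023]
ft_force: [1.8, -0.0, 0.4]
width: 0.0879
grip_force: 0.0
```

Run:
```python
from h import *
T=cur();print(T[:3,3]);plan(T,grasp(YC,-30,back=.095))
```

```text
[ 0.45929143 -0.0979434   0.14609873]
rows 9 lin [-0.0004, 0.0089, 0.0011] ang [0.1169, -0.0011, 0.0]
```

>>> drive_tool --targets '[{"grip": -1, "linear": [-0.0004, 0.0089, 0.001], "angular": [0.117, -0.001, 0]}, {"grip": -1, "linear": [-0.0004, 0.0089, 0.001], "angular": [0.117, -0.001, 0]}, {"grip": -1, "linear": [-0.0004, 0.0089, 0.001], "angular": [0.117, -0.001, 0]}, {"grip": -1, "linear": [-0.0004, 0.0089, 0.001], "angular": [0.117, -0.001, 0]}, {"grip": -1, "linear": [-0.0004, 0.0089, 0.001], "angular": [0.117, -0.001, 0]}, {"grip": -1, "linear": [-0.0004, 0.0089, 0.001], "angular": [0.117, -0.001, 0]}, {"grip": -1, "linear": [-0.0004, 0.0089, 0.001], "angular": [0.117, -0.001, 0]}, {"grip": -1, "linear": [-0.0004, 0.0089, 0.001], "angular": [0.117, -0.001, 0]}]'

```text
time_s: 13.17
tcp_pos: [0.4547, -0.1703, 0.142]
orientation: [-2.729, -0.036, 0.014]
ft_force: [0.0, 0.5, 0.3]
width: 0.0881
grip_force: 0.0
```

>>> drive_tool --targets '[{"grip": -1, "linear": [-0.0004, 0.0089, 0.001], "angular": [0.117, -0.001, 0]}, {"grip": -1, "linear": [0, 0, 0], "angular": [0, 0, 0]}, {"grip": -1, "linear": [0, 0, 0], "angular": [0, 0, 0]}]'

```text
time_s: 13.42
tcp_pos: [0.4528, -0.1774, 0.134]
orientation: [-2.613, -0.029, 0.025]
ft_force: [0.1, -0.2, 0.2]
width: 0.0884
grip_force: 0.0
```

Run:
```python
from h import *
T=cur();print(T[:3,3]);plan(T,grasp(YC,-30),4)
p=bot.grab_frame("wrist");cv2.imwrite("pics/y2.png",cv2.resize(p["frame"][:,:,::-1],(560,420)))
```

```text
[ 0.45282815 -0.17735515  0.13401586]
rows 4 lin [0.0013, -0.0013, 0.0225] ang [-0.0013, 0.0019, -0.0029]
```

View pics/y2.png

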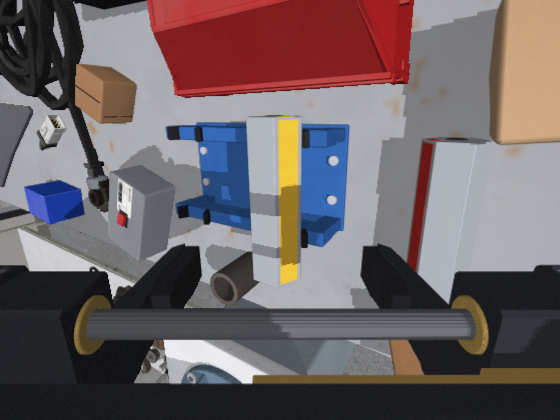

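Wrist view: the yellow stripe is now on the upper −y flat (290,200), bar seated; red still parked. Second turn, same way.

>>> drive_tool --newtons 50 --targets '[{"grip": -1, "linear": [0.0013, -0.001, 0.023], "angular": [-0.001, 0.002, -0.003]}, {"grip": -1, "linear": [0.0013, -0.001, 0.023], "angular": [-0.001, 0.002, -0.003]}, {"grip": -1, "linear": [0.0013, -0.001, 0.022], "angular": [-0.001, 0.002, -0.003]}, {"grip": -1, "linear": [0.0013, -0.001, 0.022], "angular": [-0.001, 0.002, -0.003]}, {"grip": 1, "linear": [0, 0, 0], "angular": [0, 0, 0]}, {"grip": 1, "linear": [0, 0, 0], "angular": [0, 0, 0]}, {"grip": 1, "linear": [0, 0, 0], "angular": [0, 0, 0]}, {"grip": 1, "linear": [0, 0, 0], "angular": [0, 0, 0]}]'

```text
time_s: 14.13
tcp_pos: [0.4587, -0.1286, 0.0626]
orientation: [-2.622, -0.05, 0.003]
ft_force: [-0.6, -0.3, -0.1]
width: 0.0638
grip_force: 0.0
```

>>> drive_tool --targets '[{"grip": 1, "linear": [0, 0, 0], "angular": [0, 0, 0]}, {"grip": 1, "linear": [0, 0, 0], "angular": [0, 0, 0]}, {"grip": 1, "linear": [0, 0, 0], "angular": [0, 0, 0]}, {"grip": 1, "linear": [0, 0, 0], "angular": [0, 0, 0]}]'

```text
time_s: 14.47
tcp_pos: [0.4581, -0.129, 0.0613]
orientation: [-2.622, -0.048, 0.004]
ft_force: [-1.2, -7.9, 8.6]
width: 0.0369
grip_force: 12.0
```

Run:
```python
from h import *
s=bot.read_state();T=cur();print(T[:3,3],s["width"],s["ft_force"],s["wrist_torque"])
k=(.075-T[2,3])/-T[2,2];print("k",k,"C",T[:3,3]-T[:3,2]*k,R.from_matrix(T[:3,:3].T@tool(W,-30)).as_rotvec())
```

```text
[ 0.45812338 -0.12904925  0.06130744] 0.03689633939637383 [-1.15556862 -7.86211878  8.58441537] [-0.52164637  0.24875754  0.16292018]
k 0.015769945431080314 C [ 0.45831646 -0.13687023  0.075     ] [ 0.00452586 -0.00332652  0.00619396]
```

>>> drive_tool --targets '[{"grip": 1, "linear": [0, 0, 0], "angular": [0, 0, 0]}, {"grip": 1, "linear": [0, 0, 0], "angular": [0, 0, 0]}]'

```text
time_s: 14.63
tcp_pos: [0.4592, -0.1308, 0.0638]
orientation: [-2.623, -0.049, 0.002]
ft_force: [-7.9, -13.2, 32.2]
width: 0.0241
grip_force: 35.2
```

>>> drive_tool --targets '[{"grip": -1, "linear": [0, 0, 0], "angular": [0, 0, 0]}, {"grip": -1, "linear": [0, 0, 0], "angular": [0, 0, 0]}, {"grip": -1, "linear": [0, 0, 0], "angular": [0, 0, 0]}, {"grip": -1, "linear": [0, 0, 0], "angular": [0, 0, 0]}, {"grip": -1, "linear": [0, 0, 0], "angular": [0, 0, 0]}]'

```text
time_s: 15.05
tcp_pos: [0.4571, -0.1269, 0.0605]
orientation: [-2.618, -0.048, 0.007]
ft_force: [-0.1, -0.3, -0.3]
width: 0.0552
grip_force: 0.0
```

Run:
```python
from h import *
s=bot.read_state();T=cur();print(T[:3,3],s["width"],s["ft_force"],s["wrist_torque"])
print(R.from_matrix(T[:3,:3].T@tool(W,-30)).as_rotvec())
p=bot.grab_frame("side");f=p["frame"];X=proj(p,[YC])[0];print(X)
hs=cv2.cvtColor(f,cv2.COLOR_RGB2HSV);m=cv2.inRange(hs,(20,120,90),(35,255,255));m[:100]=0
r,c=np.nonzero(m[120:280,300:420]);print(len(r),(c.mean()+300,r.mean()+120) if len(r) else 0, cv2.minAreaRect(np.c_[c,r].astype(np.float32)) if len(r) else 0)
p=bot.grab_frame("wrist");np.savez("w1.npz",T=T@p["hand_eye"],mtx=p["mtx"],f=p["frame"])
hs=cv2.cvtColor(p["frame"],cv2.COLOR_RGB2HSV);m=cv2.inRange(hs,(22,150,150),(32,255,255));m[280:]=0
r,c=np.nonzero(m);print(len(r),cv2.minAreaRect(np.c_[c,r].astype(np.float32)))
cnt=bot.regions_of(p,"bar_yellow")
if cnt: q=cnt[0]["mask"];np.save("bar_yellow.npy",q);r,c=np.nonzero(q);print([(a,c[r==a].min(),c[r==a].max()) for a in range(r.min()+3,r.max(),20)])
P={"mtx":p["mtx"],"cam_to_world":T@p["hand_eye"]}
for h in(.07,-.07):
  a=np.radians(np.arange(0,360,60)); print(proj(P,np.c_[np.full(6,YC[0]+h),YC[1]+np.radians(W)*h+.02425*np.cos(a),YC[2]+.02425*np.sin(a)]).round().tolist())
```

```text
[ 0.45713516 -0.12691426  0.06053621] 0.05517512622784296 [-0.11090075 -0.33467671 -0.26659026] [-0.18283881  0.03645514 -0.00721976]
[ 0.00064563 -0.00114647  0.00578964]
[350.46926156 179.5709525 ]
0 0 0
3577 ((305.25909423828125, 206.55995178222656), (29.77578353881836, 146.0725555419922), 2.726310968399048)Traceback (most recent call last):
  File "<stdin>", line 11, in <module>
    return umr_minimum(a, axis, None, out, keepdims, initial, where)
ValueError: zero-size array to reduction operation minimum which has no identity
```

```bash
cat > roll.py <<'E'
from h import *
z=np.load("w1.npz");P={"mtx":z["mtx"],"cam_to_world":z["T"]}
def stripe(lo,hi,c0=0,c1=560):
    hs=cv2.cvtColor(z["f"],cv2.COLOR_RGB2HSV);m=cv2.inRange(hs,lo,hi);m[280:]=0;m[:,:c0]=0;m[:,c1:]=0
    n,l,st,_=cv2.connectedComponentsWithStats(m);k=1+np.argmax(st[1:,4]);r,c=np.nonzero(l==k)
    print("stripe",st[k],[(int(a),int(c[r==a].min()),int(c[r==a].max())) for a in np.linspace(r.min()+4,r.max()-4,5).astype(int)])
def pred(C,p,half=.012):
    p=np.radians(p);n=np.array([0,np.sin(p),np.cos(p)]);t=np.array([0,np.cos(p),-np.sin(p)])
    Q=proj(P,[np.array(C)+[x,np.radians(W)*x,0]+.021*n+s*half*t for x in(.07,-.07) for s in(1,-1)]);return Q.round().astype(int).tolist()
E
python3 - <<'E'
from roll import *
stripe((20,120,120),(34,255,255),200,400)
for p in(-90,-75,-60,-45,-30,0): print(p,pred(YC,p))
E
```

```text
stripe [ 291  139   33  141 4010] [(143, 293, 323), (176, 293, 321), (209, 292, 320), (242, 291, 318), (275, 291, 317)]
-90 [[312, 134], [332, 131], [304, 378], [320, 351]]
-75 [[300, 134], [332, 132], [294, 381], [319, 358]]
-60 [[286, 133], [329, 133], [283, 382], [317, 366]]
-45 [[271, 133], [322, 133], [272, 381], [311, 373]]
-30 [[258, 132], [312, 134], [262, 377], [303, 378]]
0 [[241, 130], [285, 133], [249, 364], [283, 382]]
```

>>> drive_tool --newtons 50 --targets '[{"grip": -1, "linear": [0, 0.001, 0], "angular": [0, 0, 0]}, {"grip": -1, "linear": [0, 0, 0.004], "angular": [0, 0, 0]}, {"grip": 1, "linear": [0, 0, 0], "angular": [0, 0, 0]}, {"grip": 1, "linear": [0, 0, 0], "angular": [0, 0, 0]}, {"grip": 1, "linear": [0, 0, 0], "angular": [0, 0, 0]}, {"grip": 1, "linear": [0, 0, 0], "angular": [0, 0, 0]}, {"grip": 1, "linear": [0, 0, 0], "angular": [0, 0, 0]}, {"grip": 1, "linear": [0, 0, 0], "angular": [0, 0, 0]}]'

```text
time_s: 15.87
tcp_pos: [0.4576, -0.1264, 0.057]
orientation: [-2.619, -0.049, 0.006]
ft_force: [0.4, 0.9, 0.9]
width: 0.0447
grip_force: 0.0
```

>>> drive_tool --targets '[{"grip": 1, "linear": [0, 0, 0], "angular": [0, 0, 0]}]'

```text
time_s: 15.95
tcp_pos: [0.4576, -0.1265, 0.0569]
orientation: [-2.62, -0.049, 0.006]
ft_force: [0.5, -0.6, -0.5]
width: 0.0409
grip_force: 50.0
```

Deeper grip holds properly (40.9 mm, 50 N). Lift and turn.

>>> drive_tool --targets '[{"grip": 1, "linear": [0, -0.005, -0.0087], "angular": [0, 0, 0]}, {"grip": 1, "linear": [0, -0.015, -0.026], "angular": [0, 0, 0]}, {"grip": 1, "linear": [0, -0.015, -0.026], "angular": [0, 0, 0]}, {"grip": 1, "linear": [0, 0.0024, 0], "angular": [-0.1164, 0, 0]}, {"grip": 1, "linear": [0, 0.0024, 0], "angular": [-0.1164, 0, 0]}, {"grip": 1, "linear": [0, 0.0024, 0], "angular": [-0.1164, 0, 0]}, {"grip": 1, "linear": [0, 0.0024, 0], "angular": [-0.1164, 0, 0]}, {"grip": 1, "linear": [0, 0.0024, 0], "angular": [-0.1164, 0, 0]}]'

```text
time_s: 16.62
tcp_pos: [0.4574, -0.1376, 0.1245]
orientation: [3.076, 0.054, 0.012]
ft_force: [-0.9, -0.4, -7.0]
width: 0.041
grip_force: 50.0
```

>>> drive_tool --targets '[{"grip": 1, "linear": [0, 0.0024, 0], "angular": [-0.1164, 0, 0]}, {"grip": 1, "linear": [0, 0.0024, 0], "angular": [-0.1164, 0, 0]}, {"grip": 1, "linear": [0, 0.0024, 0], "angular": [-0.1164, 0, 0]}, {"grip": 1, "linear": [0, 0.0024, 0], "angular": [-0.1164, 0, 0]}, {"grip": 1, "linear": [0, 0, 0], "angular": [0, 0, 0]}, {"grip": 1, "linear": [0, 0, 0], "angular": [0, 0, 0]}]'

```text
time_s: 17.12
tcp_pos: [0.4566, -0.1446, 0.1243]
orientation: [2.619, 0.05, 0.014]
ft_force: [-0.2, 1.0, -5.8]
width: 0.0407
grip_force: 50.0
```

```bash
cat > place.py <<'E'
from h import *
import sys
# target: bar centre C with grip depth k (m), lean, yaw
y,lean,yaw,k,up=map(float,sys.argv[1:6])
x=float(sys.argv[6]);s=bot.read_state();T=cur();Rm=tool(yaw,lean)
C=np.array([x,y,.075+up]);plan(T,pose(C+Rm[:,2]*k,Rm))
print("C now",(T[:3,3]-T[:3,2]*k).round(4),s["width"],s["grip_force"],s["ft_force"].round(1),s["wrist_torque"].round(2),s["time_s"],s["q"].round(2))
E
python3 place.py -.137 30 1.8 .0209 .004 .458
```

```text
rows 2 lin [0.0008, -0.0145, 0.0282] ang [-0.0009, -0.0021, 0.0029]
C now [ 0.4562 -0.1342  0.1424] 0.04068690268451483 49.98469993472099 [-0.2  1.  -5.8] [0.79 0.03 0.  ] 17.1167 [-0.21  0.07  2.02 -0.61  1.    1.65]
```

>>> drive_tool --targets '[{"grip": 1, "linear": [0.0005, -0.01, 0.02], "angular": [-0.001, -0.002, 0.003]}, {"grip": 1, "linear": [0.0005, -0.01, 0.02], "angular": [-0.001, -0.002, 0.003]}, {"grip": 1, "linear": [0.0005, -0.006, 0.011], "angular": [0, 0, 0]}, {"grip": 1, "linear": [0, -0.003, 0.005], "angular": [0, 0, 0]}, {"grip": 1, "linear": [0, 0, 0], "angular": [0, 0, 0]}, {"grip": 1, "linear": [0, 0, 0], "angular": [0, 0, 0]}]'

```text
time_s: 17.62
tcp_pos: [0.46, -0.1507, 0.0633]
orientation: [2.615, 0.033, 0.015]
ft_force: [0.6, -0.3, -5.9]
width: 0.0407
grip_force: 50.0
```

```bash
python3 place.py -.1372 30 1.8 .0209 -.0005 .458
```

```text
rows 1 lin [-0.0016, -0.0061, 0.0044] ang [0.0032, -0.0015, -0.0062]
C now [ 0.4596 -0.1402  0.0814] 0.04074736348826839 49.98486639931798 [ 0.6 -0.3 -5.9] [ 0.78 -0.02  0.01] 17.6167 [-0.22  0.2   2.04 -0.68  0.89  1.76]
```

>>> drive_tool --targets '[{"grip": 1, "linear": [-0.0016, -0.0025, 0.001], "angular": [0.003, 0, -0.006]}, {"grip": 1, "linear": [0, -0.0015, 0.0015], "angular": [0, 0, 0]}, {"grip": 1, "linear": [0, -0.001, 0.001], "angular": [0, 0, 0]}, {"grip": 1, "linear": [0, 0, 0], "angular": [0, 0, 0]}, {"grip": 1, "linear": [0, 0, 0], "angular": [0, 0, 0]}]'

```text
time_s: 18.03
tcp_pos: [0.4583, -0.1472, 0.0575]
orientation: [2.617, 0.044, 0.014]
ft_force: [-0.5, -0.4, -5.7]
width: 0.0411
grip_force: 50.0
```

```bash
python3 place.py -.1372 30 1.8 .0209 -.0005 .458
```

```text
rows 1 lin [-0.0, -0.0002, 0.0012] ang [0.0012, -0.0027, 0.0015]
C now [ 0.4579 -0.1368  0.0756] 0.04109123010064557 49.984757378697395 [-0.5 -0.4 -5.7] [ 0.78  0.01 -0.01] 18.0333 [-0.21  0.21  2.04 -0.68  0.88  1.77]
```

>>> drive_tool --targets '[{"grip": 1, "linear": [0, -0.0003, 0.0012], "angular": [0, -0.002, 0]}, {"grip": 1, "linear": [0, 0, 0], "angular": [0, 0, 0]}, {"grip": 1, "linear": [0, 0, 0], "angular": [0, 0, 0]}]'

```text
time_s: 18.28
tcp_pos: [0.4585, -0.1476, 0.0569]
orientation: [2.616, 0.043, 0.012]
ft_force: [-3.3, 3.6, 2.7]
width: 0.0405
grip_force: 50.0
```

>>> drive_tool --targets '[{"grip": -1, "linear": [0, 0, 0], "angular": [0, 0, 0]}, {"grip": -1, "linear": [0, 0, 0], "angular": [0, 0, 0]}, {"grip": -1, "linear": [0, 0, 0], "angular": [0, 0, 0]}, {"grip": -1, "linear": [0, 0, 0], "angular": [0, 0, 0]}, {"grip": -1, "linear": [0, 0, -0.03], "angular": [0, 0, 0]}, {"grip": -1, "linear": [0, 0, -0.035], "angular": [0, 0, 0]}, {"grip": -1, "linear": [0, 0, -0.04], "angular": [0, 0, 0]}, {"grip": -1, "linear": [0, 0, 0], "angular": [0, 0, 0]}]'

```text
time_s: 18.95
tcp_pos: [0.4608, -0.0936, 0.1534]
orientation: [2.615, 0.043, 0.026]
ft_force: [1.6, -0.8, 1.6]
width: 0.0877
grip_force: 0.0
```

Run:
```python
from h import *
plan(cur(),pose([.443,-.25,.17],tool(W,0)))
```

```text
rows 5 lin [-0.0046, 0.031, 0.0066] ang [0.1052, -0.0022, 0.0002]
```

>>> drive_tool --targets '[{"grip": -1, "linear": [-0.0046, 0.031, 0.0066], "angular": [0.105, -0.002, 0]}, {"grip": -1, "linear": [-0.0046, 0.031, 0.0066], "angular": [0.105, -0.002, 0]}, {"grip": -1, "linear": [-0.0046, 0.031, 0.0066], "angular": [0.105, -0.002, 0]}, {"grip": -1, "linear": [-0.0046, 0.031, 0.0066], "angular": [0.105, -0.002, 0]}, {"grip": -1, "linear": [-0.0046, 0.031, 0.0066], "angular": [0.105, -0.002, 0]}, {"grip": -1, "linear": [0, 0, 0], "angular": [0, 0, 0]}, {"grip": -1, "linear": [0, 0, 0], "angular": [0, 0, 0]}, {"grip": -1, "linear": [0, 0, 0], "angular": [0, 0, 0]}]'

```text
time_s: 19.62
tcp_pos: [0.4381, -0.2416, 0.163]
orientation: [3.107, 0.04, -0.024]
ft_force: [-0.1, 0.8, -0.0]
width: 0.0882
grip_force: 0.0
```

Run:
```python
from h import *
T=cur();p=bot.grab_frame("wrist");np.savez("w1.npz",T=T@p["hand_eye"],mtx=p["mtx"],f=p["frame"])
m=bot.regions_of(p,"bar_red");print(len(m),m[0]["mask"].sum() if m else 0);np.save("bar_red.npy",m[0]["mask"])
r,c=np.nonzero(m[0]["mask"]);print(c.min(),c.max(),r.min(),r.max())
import fit
from scipy.optimize import minimize
M=m[0]["mask"].astype(np.float32)
def f(v):
    s=fit.sil([v[0]*.01+.4415,-.2656+v[1]*.01,.021],v[2]*.05);s[r.max()+1:]=0;return np.abs(s-M).sum()/M.sum()
q=minimize(f,[0,0,.6],method="Nelder-Mead",options=dict(initial_simplex=[[0,0,0.6],[1,0,.6],[0,1,.6],[0,0,1.6]],maxiter=90))
print(q.fun,.4415+.01*q.x[0],-.2656+.01*q.x[1],np.degrees(.05*q.x[2]))
print(T[:3,3],bot.read_state()["q"].round(2),R.from_matrix(T[:3,:3].T@tool(W,0)).as_rotvec())
from roll import *
stripe((20,120,120),(34,255,255),100,300)
for b in(-60,-30,0,30): print(b,pred(YC,b))
stripe((0,150,60),(8,255,255),200,330)
for b in(30,60,90): print(b,pred([.4415+.01*q.x[0],-.2656+.01*q.x[1],.021],b))
```

```text
1 5769
276 322 113 247
0.029749523848295212 0.4415561094562655 -0.2649945465730037 2.07896307695204
[ 0.43814771 -0.2415976   0.16301118] [-0.71  0.06  1.84 -0.04  1.23  0.84] [ 0.0336348   0.01595971 -0.00572926]
stripe [ 127   96   44  162 3357] [(100, 128, 150), (138, 134, 155), (176, 140, 160), (214, 146, 165), (253, 152, 165)]
-60 [[154, 92], [179, 93], [176, 259], [196, 248]]
-30 [[136, 91], [170, 92], [161, 260], [189, 254]]
0 [[121, 91], [154, 92], [149, 259], [176, 259]]
30 [[115, 91], [136, 91], [143, 254], [161, 260]]
stripe [ 200    0   58   71 2116] [(4, 200, 237), (19, 200, 239), (35, 200, 246), (50, 203, 250), (66, 200, 256)]
30 [[279, 113], [301, 114], [280, 244], [299, 249]]
60 [[275, 113], [288, 114], [277, 239], [288, 247]]
90 [[278, 113], [279, 113], [279, 235], [280, 244]]
```

Run:
```python
from h import *
T=cur();A=pose([.443,-.265,.06],tool(2,0));B=pose([.443,-.265,.005],tool(2,0));plan(T,A,4);plan(A,B,3)
```

```text
rows 4 lin [0.001, 0.0059, 0.0259] ang [0.0084, 0.0039, -0.0011]
rows 3 lin [0.0, 0.0, 0.0183] ang [0.0, -0.0, -0.0]
```

>>> drive_tool --targets '[{"grip": -1, "linear": [0.001, 0.008, 0.024], "angular": [0.0084, 0.0039, -0.0011]}, {"grip": -1, "linear": [0.001, 0.008, 0.026], "angular": [0.0084, 0.0039, -0.0011]}, {"grip": -1, "linear": [0.001, 0.008, 0.027], "angular": [0.0084, 0.0039, -0.0011]}, {"grip": -1, "linear": [0.001, 0, 0.027], "angular": [0.0084, 0.0039, -0.0011]}, {"grip": -1, "linear": [0, 0, 0.02], "angular": [0, 0, 0]}, {"grip": -1, "linear": [0, 0, 0.01], "angular": [0, 0, 0]}, {"grip": -1, "linear": [0, 0, 0], "angular": [0, 0, 0]}, {"grip": -1, "linear": [0, 0, 0], "angular": [0, 0, 0]}]'

```text
time_s: 20.38
tcp_pos: [0.4436, -0.2655, 0.0306]
orientation: [3.141, 0.057, 0.001]
ft_force: [0.6, 0.1, 0.5]
width: 0.0885
grip_force: 0.0
```

Run:
```python
from h import *
T=cur();B=pose([.443,-.265,.005],tool(2,0));plan(T,B,2);print(T[:3,3],bot.read_state()["ft_force"])
```

```text
rows 2 lin [-0.0003, -0.0002, 0.0128] ang [0.0001, -0.0003, 0.0005]
[ 0.4436012  -0.2654663   0.03062096] [0.61133766 0.14708312 0.49231662]
```

>>> drive_tool --newtons 50 --targets '[{"grip": -1, "linear": [0, 0, 0.015], "angular": [0, 0, 0]}, {"grip": -1, "linear": [0, 0, 0.008], "angular": [0, 0, 0]}, {"grip": -1, "linear": [0, 0, 0.002], "angular": [0, 0, 0]}, {"grip": 1, "linear": [0, 0, 0], "angular": [0, 0, 0]}, {"grip": 1, "linear": [0, 0, 0], "angular": [0, 0, 0]}, {"grip": 1, "linear": [0, 0, 0], "angular": [0, 0, 0]}, {"grip": 1, "linear": [0, 0, 0], "angular": [0, 0, 0]}, {"grip": 1, "linear": [0, 0, 0], "angular": [0, 0, 0]}]'

```text
time_s: 21.05
tcp_pos: [0.4432, -0.2674, 0.0059]
orientation: [3.14, 0.051, 0.002]
ft_force: [-0.1, -0.5, 0.6]
width: 0.0569
grip_force: 0.0
```

>>> drive_tool --targets '[{"grip": 1, "linear": [0, 0, 0], "angular": [0, 0, 0]}, {"grip": 1, "linear": [0, 0, 0], "angular": [0, 0, 0]}, {"grip": 1, "linear": [0, 0, 0], "angular": [0, 0, 0]}]'

```text
time_s: 21.3
tcp_pos: [0.443, -0.2671, 0.0054]
orientation: [3.141, 0.051, 0.002]
ft_force: [-0.1, 0.1, -0.4]
width: 0.0368
grip_force: 0.0
```

>>> drive_tool --targets '[{"grip": 1, "linear": [0, 0, 0], "angular": [0, 0, 0]}, {"grip": 1, "linear": [0, 0, 0], "angular": [0, 0, 0]}]'

```text
time_s: 21.47
tcp_pos: [0.4428, -0.2661, 0.0052]
orientation: [-3.14, -0.051, -0.001]
ft_force: [0.9, 4.7, 2.6]
width: 0.0303
grip_force: 43.9
```

>>> drive_tool --targets '[{"grip": 1, "linear": [0, 0, -0.01], "angular": [0, 0, 0]}, {"grip": 1, "linear": [0, 0, -0.03], "angular": [0, 0, 0]}, {"grip": 1, "linear": [0, 0, -0.04], "angular": [0, 0, 0]}, {"grip": 1, "linear": [0, 0, -0.04], "angular": [0, 0, 0]}, {"grip": 1, "linear": [0, 0, -0.035], "angular": [0, 0, 0]}, {"grip": 1, "linear": [0.0032, -0.0355, 0], "angular": [0, 0, 0]}, {"grip": 1, "linear": [0.0032, -0.0355, 0], "angular": [0, 0, 0]}, {"grip": 1, "linear": [0.0032, -0.0355, 0], "angular": [0, 0, 0]}]'

```text
time_s: 22.13
tcp_pos: [0.4486, -0.1598, 0.1612]
orientation: [3.14, 0.048, 0.003]
ft_force: [0.6, 0.0, -5.5]
width: 0.0305
grip_force: 42.1
```

>>> drive_tool --targets '[{"grip": 1, "linear": [0.0032, -0.0355, 0], "angular": [0, 0, 0]}, {"grip": 1, "linear": [0.0032, -0.0355, 0], "angular": [0, 0, 0]}, {"grip": 1, "linear": [0.0032, -0.0355, 0], "angular": [0, 0, 0]}, {"grip": 1, "linear": [0.0032, -0.0355, 0], "angular": [0, 0, 0]}, {"grip": 1, "linear": [0, 0, 0.03], "angular": [0, 0, 0]}, {"grip": 1, "linear": [0, 0, 0.03], "angular": [0, 0, 0]}, {"grip": 1, "linear": [0, 0, 0], "angular": [0, 0, 0]}, {"grip": 1, "linear": [0, 0, 0], "angular": [0, 0, 0]}]'

```text
time_s: 22.8
tcp_pos: [0.4551, -0.0175, 0.0992]
orientation: [-3.14, -0.052, 0.006]
ft_force: [0.8, -0.1, -4.0]
width: 0.0301
grip_force: 42.1
```

Run:
```python
from h import *
T=cur();s=bot.read_state();print(T[:3,3],s["width"],s["ft_force"],s["wrist_torque"]);plan(T,pose([.4563,-.0172,.0592],tool(1.8,0)))
p=bot.grab_frame("wrist");np.savez("w1.npz",T=T@p["hand_eye"],mtx=p["mtx"],f=p["frame"])
from roll import *
stripe((0,150,60),(8,255,255),170,300)
for b in(30,45,60,75): print(b,pred([T[0,3]-.0015,T[1,3],T[2,3]+.0158],b))
```

```text
[ 0.45510745 -0.0174567   0.09920982] 0.03013739024345292 [ 0.82964565 -0.12987549 -3.97355428] [ 0.02072203 -0.04001391 -0.05135871]
rows 2 lin [0.0007, -0.0001, 0.02] ang [-0.0005, 0.0019, 0.0009]
stripe [ 237  136   18  144 1456] [(140, 237, 249), (173, 238, 251), (207, 240, 252), (241, 242, 253), (275, 253, 254)]
30 [[238, 130], [281, 134], [247, 362], [281, 379]]
45 [[234, 129], [267, 133], [245, 354], [270, 378]]
60 [[234, 129], [254, 132], [244, 347], [260, 374]]
75 [[238, 128], [244, 131], [247, 340], [253, 368]]
```

>>> drive_tool --targets '[{"grip": 1, "linear": [0.001, 0, 0.02], "angular": [0, 0.002, 0.001]}, {"grip": 1, "linear": [0, 0, 0.01], "angular": [0, 0.002, 0.001]}, {"grip": 1, "linear": [0, 0, 0.005], "angular": [0, 0, 0]}, {"grip": 1, "linear": [0, 0, 0.003], "angular": [0, 0, 0]}, {"grip": 1, "linear": [0, 0, 0], "angular": [0, 0, 0]}, {"grip": 1, "linear": [0, 0, 0], "angular": [0, 0, 0]}]'

```text
time_s: 23.35
tcp_pos: [0.4591, -0.0184, 0.0634]
orientation: [3.14, 0.048, 0.01]
ft_force: [0.0, -0.2, -5.1]
width: 0.0304
grip_force: 42.1
```

>>> drive_tool --targets '[{"grip": 1, "linear": [-0.002, -0.001, 0.001], "angular": [0, 0, 0]}, {"grip": 1, "linear": [0, 0, 0.001], "angular": [0, 0, 0]}, {"grip": 1, "linear": [0, 0, 0.001], "angular": [0, 0, 0]}, {"grip": 1, "linear": [0, 0, 0], "angular": [0, 0, 0]}, {"grip": 1, "linear": [0, 0, 0], "angular": [0, 0, 0]}]'

```text
time_s: 23.77
tcp_pos: [0.4562, -0.017, 0.0594]
orientation: [3.141, 0.049, 0.008]
ft_force: [-0.4, -0.1, -4.9]
width: 0.0307
grip_force: 42.1
```

>>> drive_tool --targets '[{"grip": 1, "linear": [0, 0, 0.001], "angular": [0, 0, 0]}, {"grip": 1, "linear": [0, 0, 0], "angular": [0, 0, 0]}, {"grip": 1, "linear": [0, 0, 0], "angular": [0, 0, 0]}]'

```text
time_s: 24.02
tcp_pos: [0.4564, -0.017, 0.059]
orientation: [3.141, 0.049, 0.008]
ft_force: [-3.8, 1.7, 6.4]
width: 0.0306
grip_force: 44.7
```

>>> drive_tool --targets '[{"grip": -1, "linear": [0, 0, 0], "angular": [0, 0, 0]}, {"grip": -1, "linear": [0, 0, 0], "angular": [0, 0, 0]}, {"grip": -1, "linear": [0, 0, 0], "angular": [0, 0, 0]}, {"grip": -1, "linear": [0, 0, 0], "angular": [0, 0, 0]}, {"grip": -1, "linear": [0, 0, 0], "angular": [0, 0, 0]}, {"grip": -1, "linear": [0, 0, -0.03], "angular": [0, 0, 0]}, {"grip": -1, "linear": [0, 0, -0.035], "angular": [0, 0, 0]}, {"grip": -1, "linear": [0, 0, -0.035], "angular": [0, 0, 0]}]'

```text
time_s: 24.68
tcp_pos: [0.4547, -0.0167, 0.1587]
orientation: [-3.141, -0.048, -0.004]
ft_force: [1.9, 0.2, 0.8]
width: 0.0818
grip_force: 0.0
```

Run:
```python
from h import *
RC[0]=.4548;T=cur();print(T[:3,3]);plan(T,grasp(RC,30,back=.095),5)
```

```text
[ 0.45470892 -0.0167151   0.15871619]
rows 5 lin [0.0, -0.0082, 0.0019] ang [-0.1048, -0.0005, -0.0003]
```

>>> drive_tool --targets '[{"grip": -1, "linear": [0, -0.0082, 0.002], "angular": [-0.105, 0, 0]}, {"grip": -1, "linear": [0, -0.0082, 0.002], "angular": [-0.105, 0, 0]}, {"grip": -1, "linear": [0, -0.0082, 0.002], "angular": [-0.105, 0, 0]}, {"grip": -1, "linear": [0, -0.0082, 0.002], "angular": [-0.105, 0, 0]}, {"grip": -1, "linear": [0, -0.0082, 0.002], "angular": [-0.105, 0, 0]}, {"grip": -1, "linear": [0, 0, 0], "angular": [0, 0, 0]}, {"grip": -1, "linear": [0, 0, 0], "angular": [0, 0, 0]}]'

```text
time_s: 25.27
tcp_pos: [0.4539, 0.0222, 0.1388]
orientation: [2.617, 0.046, 0.014]
ft_force: [0.1, -0.2, -0.2]
width: 0.0885
grip_force: 0.0
```

Run:
```python
from h import *
T=cur();print(T[:3,3],bot.read_state()["q"].round(2));plan(T,grasp(RC,30,back=-.002),4)
```

```text
[0.45387738 0.02220941 0.13884974] [ 0.16  0.13  1.92 -0.56  1.22  1.93]
rows 4 lin [-0.0001, 0.0005, 0.0239] ang [0.0001, -0.0008, 0.0006]
```

>>> drive_tool --newtons 50 --targets '[{"grip": -1, "linear": [0, 0.0005, 0.026], "angular": [0, 0, 0]}, {"grip": -1, "linear": [0, 0.0005, 0.026], "angular": [0, 0, 0]}, {"grip": -1, "linear": [0, 0.0005, 0.024], "angular": [0, 0, 0]}, {"grip": -1, "linear": [0, 0.0005, 0.019], "angular": [0, 0, 0]}, {"grip": -1, "linear": [0, 0, 0], "angular": [0, 0, 0]}, {"grip": 1, "linear": [0, 0, 0], "angular": [0, 0, 0]}, {"grip": 1, "linear": [0, 0, 0], "angular": [0, 0, 0]}]'

```text
time_s: 25.85
tcp_pos: [0.4576, -0.0293, 0.0604]
orientation: [2.617, 0.035, 0.02]
ft_force: [1.1, -0.4, 0.2]
width: 0.0769
grip_force: 0.0
```

Run:
```python
from h import *
T=cur();s=bot.read_state();print(T[:3,3],s["ft_force"]);plan(T,grasp(RC,30,back=-.002),1)
```

```text
[ 0.45759279 -0.02931174  0.06041254] [ 1.07423184 -0.36112206  0.20455567]
rows 1 lin [-0.0024, -0.0033, 0.002] ang [0.0009, -0.005, -0.0057]
```

>>> drive_tool --targets '[{"grip": 1, "linear": [-0.002, -0.003, 0.0025], "angular": [0, -0.004, -0.005]}, {"grip": 1, "linear": [0, 0, 0], "angular": [0, 0, 0]}, {"grip": 1, "linear": [0, 0, 0], "angular": [0, 0, 0]}, {"grip": 1, "linear": [0, 0, 0], "angular": [0, 0, 0]}, {"grip": 1, "linear": [0, 0, 0], "angular": [0, 0, 0]}, {"grip": 1, "linear": [0, 0, 0], "angular": [0, 0, 0]}, {"grip": 1, "linear": [0, 0, 0], "angular": [0, 0, 0]}]'

```text
time_s: 26.43
tcp_pos: [0.4549, -0.0278, 0.0561]
orientation: [2.615, 0.044, 0.011]
ft_force: [-1.7, -2.7, 5.8]
width: 0.0409
grip_force: 50.0
```

Run:
```python
from h import *
T=cur();s=bot.read_state();print(T[:3,3],s["ft_force"],s["width"],s["grip_force"]);k=(.075-T[2,3])/-T[2,2];print("k",k,"C",T[:3,3]-T[:3,2]*k)
# via: lift .09, stand vertical, yaw 180, lean back
C=np.r_[(T[:3,3]-T[:3,2]*k)[:2],.075]
def g(lean,yaw,up): Rm=tool(yaw,lean);return pose(C+[0,0,up]+Rm[:,2]*k,Rm)
plan(T,g(30,W,.09));plan(g(30,W,.09),g(0,W,.09));plan(g(0,W,.09),g(0,W+90,.09));plan(g(0,W+180,.09),g(-30,W+180,.09));plan(g(-30,W+180,.09),g(-30,W+180,0))
```

```text
[ 0.45486791 -0.02783824  0.05614742] [-1.73152228 -2.74985323  5.82677417] 0.04087522375817151 50.00049350783229
k 0.021807596113360653 C [ 0.45451628 -0.01688251  0.075     ]
rows 3 lin [-0.0, 0.015, -0.026] ang [0.001, -0.0001, 0.0007]
rows 5 lin [-0.0, -0.0023, -0.0001] ang [0.1047, 0.0, -0.0]
rows 14 lin [-0.0, -0.0, -0.0] ang [-0.0, 0.0, -0.1122]
rows 5 lin [0.0, -0.0023, -0.0001] ang [0.1047, 0.0, -0.0]
rows 3 lin [0.0, 0.015, 0.026] ang [-0.0, -0.0, -0.0]
```

Good grip (40.9 mm). Lift, stand upright, half-turn, lean again.

>>> drive_tool --targets '[{"grip": 1, "linear": [0, 0.005, -0.0087], "angular": [0, 0, 0]}, {"grip": 1, "linear": [0, 0.015, -0.026], "angular": [0, 0, 0]}, {"grip": 1, "linear": [0, 0.015, -0.026], "angular": [0, 0, 0]}, {"grip": 1, "linear": [0, 0.01, -0.0173], "angular": [0, 0, 0]}, {"grip": 1, "linear": [0, -0.0023, 0], "angular": [0.1047, 0, 0]}, {"grip": 1, "linear": [0, -0.0023, 0], "angular": [0.1047, 0, 0]}, {"grip": 1, "linear": [0, -0.0023, 0], "angular": [0.1047, 0, 0]}, {"grip": 1, "linear": [0, -0.0023, 0], "angular": [0.1047, 0, 0]}]'

```text
time_s: 27.1
tcp_pos: [0.4544, -0.0175, 0.1428]
orientation: [3.04, 0.054, 0.004]
ft_force: [0.0, -0.8, -5.6]
width: 0.0412
grip_force: 50.0
```

>>> drive_tool --targets '[{"grip": 1, "linear": [0, -0.0023, 0], "angular": [0.1047, 0, 0]}, {"grip": 1, "linear": [0, 0, 0], "angular": [0, 0, -0.11]}, {"grip": 1, "linear": [0, 0, 0], "angular": [0, 0, -0.11]}, {"grip": 1, "linear": [0, 0, 0], "angular": [0, 0, -0.11]}, {"grip": 1, "linear": [0, 0, 0], "angular": [0, 0, -0.11]}, {"grip": 1, "linear": [0, 0, 0], "angular": [0, 0, -0.11]}, {"grip": 1, "linear": [0, 0, 0], "angular": [0, 0, -0.11]}, {"grip": 1, "linear": [0, 0, 0], "angular": [0, 0, -0.11]}]'

```text
time_s: 27.77
tcp_pos: [0.4534, -0.0159, 0.1414]
orientation: [-2.888, -1.237, 0.004]
ft_force: [-0.2, -0.9, -4.6]
width: 0.0408
grip_force: 50.0
```

>>> drive_tool --targets '[{"grip": 1, "linear": [0, 0, 0], "angular": [0, 0, -0.11]}, {"grip": 1, "linear": [0, 0, 0], "angular": [0, 0, -0.11]}, {"grip": 1, "linear": [0, 0, 0], "angular": [0, 0, -0.11]}, {"grip": 1, "linear": [0, 0, 0], "angular": [0, 0, -0.11]}, {"grip": 1, "linear": [0, 0, 0], "angular": [0, 0, -0.11]}, {"grip": 1, "linear": [0, 0, 0], "angular": [0, 0, -0.11]}, {"grip": 1, "linear": [0, 0, 0], "angular": [0, 0, -0.11]}, {"grip": 1, "linear": [0, 0, 0], "angular": [0, 0, -0.11]}]'

```text
time_s: 28.43
tcp_pos: [0.4534, -0.0158, 0.1414]
orientation: [-2.085, -2.348, 0.003]
ft_force: [0.5, -0.2, -4.3]
width: 0.0408
grip_force: 50.0
```

>>> drive_tool --targets '[{"grip": 1, "linear": [0, 0, 0], "angular": [0, 0, -0.11]}, {"grip": 1, "linear": [0, 0, 0], "angular": [0, 0, -0.11]}, {"grip": 1, "linear": [0, 0, 0], "angular": [0, 0, -0.11]}, {"grip": 1, "linear": [0, 0, 0], "angular": [0, 0, -0.11]}, {"grip": 1, "linear": [0, 0, 0], "angular": [0, 0, -0.11]}, {"grip": 1, "linear": [0, 0, 0], "angular": [0, 0, -0.11]}, {"grip": 1, "linear": [0, 0, 0], "angular": [0, 0, -0.11]}, {"grip": 1, "linear": [0, 0, 0], "angular": [0, 0, -0.11]}]'

```text
time_s: 29.1
tcp_pos: [0.4534, -0.0159, 0.1414]
orientation: [-0.886, -3.012, 0.002]
ft_force: [-0.0, 0.2, -4.0]
width: 0.0409
grip_force: 50.0
```

```bash
python3 place.py -.0169 0 181.8 .0218 .08 .4545;python3 place.py -.0169 -30 181.8 .0218 .03 .4545
```

```text
rows 6 lin [-0.0002, -0.0001, 0.0014] ang [-0.0002, -0.0003, -0.1006]
C now [ 0.4535 -0.0158  0.1632] 0.04094251796559362 49.99523850157857 [-0.   0.2 -4. ] [ 0.03 -0.17 -0.04] 29.1 [-0.3  -0.02  1.97 -0.    1.19 -1.29]
rows 7 lin [-0.0003, 0.0002, 0.0082] ang [0.0723, -0.0229, -0.0841]
C now [ 0.4535 -0.0158  0.1632] 0.04094251796559362 49.99523850157857 [-0.   0.2 -4. ] [ 0.03 -0.17 -0.04] 29.1 [-0.3  -0.02  1.97 -0.    1.19 -1.29]
```

>>> drive_tool --targets '[{"grip": 1, "linear": [0, 0, 0], "angular": [0, 0, -0.1006]}, {"grip": 1, "linear": [0, 0, 0], "angular": [0, 0, -0.1006]}, {"grip": 1, "linear": [0, 0, 0], "angular": [0, 0, -0.1006]}, {"grip": 1, "linear": [0, 0, 0], "angular": [0, 0, -0.1006]}, {"grip": 1, "linear": [0, 0, 0], "angular": [0, 0, -0.1006]}, {"grip": 1, "linear": [0, 0, 0], "angular": [0, 0, -0.1006]}, {"grip": 1, "linear": [0, -0.0023, 0], "angular": [0.1047, 0, 0]}, {"grip": 1, "linear": [0, -0.0023, 0], "angular": [0.1047, 0, 0]}]'

```text
time_s: 29.77
tcp_pos: [0.4543, -0.0223, 0.1424]
orientation: [-0.036, 3.121, -0.336]
ft_force: [-0.9, 0.6, -4.9]
width: 0.0411
grip_force: 50.0
```

>>> drive_tool --targets '[{"grip": 1, "linear": [0, -0.0023, 0], "angular": [0.1047, 0, 0]}, {"grip": 1, "linear": [0, -0.0023, 0], "angular": [0.1047, 0, 0]}, {"grip": 1, "linear": [0, -0.0023, 0], "angular": [0.1047, 0, 0]}, {"grip": 1, "linear": [0, 0, 0], "angular": [0, 0, 0]}, {"grip": 1, "linear": [0, 0, 0], "angular": [0, 0, 0]}]'

```text
time_s: 30.18
tcp_pos: [0.4535, -0.0258, 0.1428]
orientation: [-0.045, 3.032, -0.81]
ft_force: [-0.8, -0.2, -4.7]
width: 0.041
grip_force: 50.0
```

```bash
python3 place.py -.0169 -30 181.8 .0218 .01 .4545
```

```text
rows 2 lin [-0.0008, 0.0183, 0.0337] ang [0.0008, -0.0027, -0.0001]
C now [ 0.4532 -0.0149  0.1617] 0.04102564813744997 49.99818541109562 [-0.8 -0.2 -4.7] [ 0.74 -0.11  0.01] 30.1833 [ 0.06  0.09  1.96 -0.57  1.18 -1.3 ]
```

>>> drive_tool --targets '[{"grip": 1, "linear": [-0.0008, 0.014, 0.026], "angular": [0.001, -0.003, 0]}, {"grip": 1, "linear": [-0.0008, 0.012, 0.022], "angular": [0.001, -0.003, 0]}, {"grip": 1, "linear": [0, 0.007, 0.013], "angular": [0, 0, 0]}, {"grip": 1, "linear": [0, 0.003, 0.006], "angular": [0, 0, 0]}, {"grip": 1, "linear": [0, 0, 0], "angular": [0, 0, 0]}, {"grip": 1, "linear": [0, 0, 0], "angular": [0, 0, 0]}]'

```text
time_s: 30.68
tcp_pos: [0.4567, -0.0307, 0.0689]
orientation: [-0.039, 3.022, -0.814]
ft_force: [0.2, 0.2, -4.4]
width: 0.0408
grip_force: 50.0
```

```bash
python3 place.py -.0169 -30 181.8 .0218 0.001 .4545
```

```text
rows 1 lin [0.0019, 0.0084, 0.0087] ang [-0.0027, 0.0017, -0.0063]
C now [ 0.4564 -0.0197  0.0877] 0.04081082743947664 49.99801509082317 [ 0.2  0.2 -4.4] [ 0.68 -0.19 -0.01] 30.6833 [ 0.05  0.22  1.99 -0.63  1.03 -1.19]
```

>>> drive_tool --targets '[{"grip": 1, "linear": [0.001, 0.004, 0.002], "angular": [-0.002, 0.001, -0.006]}, {"grip": 1, "linear": [0.001, 0.002, 0.002], "angular": [0, 0, 0]}, {"grip": 1, "linear": [0, 0.001, 0.0015], "angular": [0, 0, 0]}, {"grip": 1, "linear": [0, 0, 0], "angular": [0, 0, 0]}, {"grip": 1, "linear": [0, 0, 0], "angular": [0, 0, 0]}]'

```text
time_s: 31.1
tcp_pos: [0.4543, -0.0267, 0.0601]
orientation: [-0.05, 3.025, -0.813]
ft_force: [0.1, 0.7, -5.3]
width: 0.0405
grip_force: 50.0
```

```bash
python3 place.py -.0169 -30 181.8 .0218 0 .4545
```

```text
rows 1 lin [-0.0005, 0.001, 0.004] ang [-0.0016, 0.0013, 0.0013]
C now [ 0.4539 -0.0158  0.079 ] 0.040519461530617744 49.9981882609427 [ 0.1  0.7 -5.3] [ 0.73 -0.1  -0.  ] 31.1 [ 0.06  0.24  2.   -0.63  1.02 -1.18]
```

>>> drive_tool --targets '[{"grip": 1, "linear": [0, 0.0005, 0.0015], "angular": [0, 0, 0]}, {"grip": 1, "linear": [0, 0.0003, 0.001], "angular": [0, 0, 0]}, {"grip": 1, "linear": [0, 0.0002, 0.0008], "angular": [0, 0, 0]}, {"grip": 1, "linear": [0, 0, 0], "angular": [0, 0, 0]}, {"grip": 1, "linear": [0, 0, 0], "angular": [0, 0, 0]}]'

```text
time_s: 31.52
tcp_pos: [0.4542, -0.0276, 0.0565]
orientation: [-0.05, 3.025, -0.813]
ft_force: [-0.3, -1.2, -4.9]
width: 0.0408
grip_force: 50.0
```

```bash
python3 place.py -.0169 -30 181.8 .0218 -.0005 .4545
```

```text
rows 1 lin [-0.0007, 0.0003, 0.0009] ang [-0.0017, 0.0008, 0.0012]
C now [ 0.4538 -0.0167  0.0754] 0.040826651875835555 49.998083878308535 [-0.3 -1.2 -4.9] [ 0.71 -0.11  0.01] 31.5167 [ 0.06  0.25  2.   -0.63  1.01 -1.17]
```

>>> drive_tool --targets '[{"grip": 1, "linear": [0, 0.0004, 0.0009], "angular": [-0.002, 0, 0.001]}, {"grip": 1, "linear": [0, 0, 0], "angular": [0, 0, 0]}, {"grip": 1, "linear": [0, 0, 0], "angular": [0, 0, 0]}]'

```text
time_s: 31.77
tcp_pos: [0.4543, -0.0277, 0.0561]
orientation: [-0.048, 3.025, -0.811]
ft_force: [-3.7, 3.3, 3.1]
width: 0.0407
grip_force: 50.0
```

Seated. Release, retreat along the tool, then check both bars numerically.

>>> drive_tool --targets '[{"grip": -1, "linear": [0, 0, 0], "angular": [0, 0, 0]}, {"grip": -1, "linear": [0, 0, 0], "angular": [0, 0, 0]}, {"grip": -1, "linear": [0, 0, 0], "angular": [0, 0, 0]}, {"grip": -1, "linear": [0, 0, 0], "angular": [0, 0, 0]}, {"grip": -1, "linear": [0, 0, -0.03], "angular": [0, 0, 0]}, {"grip": -1, "linear": [0, 0, -0.035], "angular": [0, 0, 0]}, {"grip": -1, "linear": [0, 0, -0.04], "angular": [0, 0, 0]}, {"grip": -1, "linear": [0, 0, -0.04], "angular": [0, 0, 0]}]'

```text
time_s: 32.43
tcp_pos: [0.4512, 0.0452, 0.1823]
orientation: [-0.048, 3.027, -0.81]
ft_force: [1.0, -0.2, -0.3]
width: 0.088
grip_force: 0.0
```

Run:
```python
from h import *
T=cur();plan(T,pose([.46,-.06,.24],tool(181.8,0)))
```

```text
rows 5 lin [-0.0011, -0.0239, -0.0045] ang [-0.1046, -0.0001, 0.0]
```

>>> drive_tool --targets '[{"grip": -1, "linear": [-0.001, -0.024, -0.0045], "angular": [-0.1046, 0, 0]}, {"grip": -1, "linear": [-0.001, -0.024, -0.0045], "angular": [-0.1046, 0, 0]}, {"grip": -1, "linear": [-0.001, -0.024, -0.0045], "angular": [-0.1046, 0, 0]}, {"grip": -1, "linear": [-0.001, -0.024, -0.0045], "angular": [-0.1046, 0, 0]}, {"grip": -1, "linear": [-0.001, -0.024, -0.0045], "angular": [-0.1046, 0, 0]}, {"grip": -1, "linear": [0, 0, 0], "angular": [0, 0, 0]}, {"grip": -1, "linear": [0, 0, 0], "angular": [0, 0, 0]}, {"grip": -1, "linear": [0, 0, 0], "angular": [0, 0, 0]}]'

```text
time_s: 33.1
tcp_pos: [0.4597, -0.0617, 0.2386]
orientation: [0.047, -3.141, 0.001]
ft_force: [-0.7, 0.8, 0.0]
width: 0.0883
grip_force: 0.0
```

Run:
```python
from h import *
import fit
from scipy.optimize import minimize
T=cur();p=bot.grab_frame("wrist");np.savez("w1.npz",T=T@p["hand_eye"],mtx=p["mtx"],f=p["frame"])
fit.P={"mtx":p["mtx"],"cam_to_world":T@p["hand_eye"]}
print(T[:3,3])
for n,c in(("bar_yellow",YC),("bar_red",RC)):
    m=bot.regions_of(p,n)
    if not m or not m[0]["mask"].any(): print(n,"none");continue
    M=m[0]["mask"].astype(np.float32);r,cc=np.nonzero(M)
    def f(v):
        s=fit.sil(np.array(c)+[v[0]*.01,v[1]*.01,0],v[2]*.05);s[r.max()+1:]=0;return np.abs(s-M).sum()/M.sum()
    q=minimize(f,[0,0,.6],method="Nelder-Mead",options=dict(initial_simplex=[[0,0,0.6],[1,0,.6],[0,1,.6],[0,0,1.6]],maxiter=80))
    print(n,q.fun,c[:2]+.01*q.x[:2],np.degrees(.05*q.x[2]),c)
from roll import *
a=[int(proj(P,[x])[0][0]) for x in(YC,RC)];print(a)
stripe((20,120,120),(34,255,255),a[0]-40,a[0]+40)
for b in(-10,0,10): print(b,pred(YC,b,.0085))
stripe((0,150,60),(8,255,255),a[1]-40,a[1]+40)
for b in(-10,0,10): print(b,pred(RC,b,.0085))
t=bot.grab_frame("top")
for n in("pinion","part_box_blue","box_black","part_carton_l"):
    d=bot.spot_point(t,n);print(n,d[0]["pixel"] if d else None)
print(bot.read_state()["time_s"])
```

```text
[ 0.45974502 -0.06165232  0.23863469]
bar_yellow 0.02250378206372261 [ 0.45493861 -0.13750271] 1.7442315045687393 [ 0.4565 -0.137   0.075 ]
bar_red 0.021591348573565483 [ 0.45380742 -0.0168438 ] 1.834966241061434 [ 0.4548 -0.0172  0.075 ]
[215, 319]
stripe [ 200  115   24  122 1882] [(119, 200, 215), (147, 202, 217), (175, 204, 219), (203, 206, 220), (232, 209, 222)]
-10 [[220, 240], [206, 238], [211, 113], [195, 113]]
0 [[223, 240], [209, 239], [215, 114], [198, 113]]
10 [[227, 239], [212, 240], [219, 114], [202, 113]]
stripe [ 314  117   19  122 1768] [(121, 318, 332), (149, 317, 331), (177, 316, 330), (205, 315, 328), (234, 314, 327)]
-10 [[323, 241], [309, 240], [329, 115], [312, 115]]
0 [[326, 241], [312, 241], [333, 115], [316, 115]]
10 [[329, 240], [315, 241], [336, 115], [320, 115]]
pinion [220.7, 275.1]
part_box_blue [169.7, 287.4]
box_black [275.0, 160.4]
part_carton_l [249.5, 214.8]
33.5
```

```bash
python3 -c "
from cell import bot
print(bot.sign_off())"
```

```text
the job is handed in; nothing more can be done
None
```

The job is handed in at about 33.5 s: both bars lie seated in the rest, yellow in the −y lane and red in the +y lane, painted flats up in the final wrist image. The four bystanders showed no movement beyond detection noise. On the way I parked red on the table strip right of the rest, and one grip on yellow slipped and was redone.

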